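# Snap shut and load the bin's filter cassettes, then start the timer

### The arm

A 7-joint arm with a two-finger parallel gripper is mounted at the origin on the work surface. World frame = base frame: x ahead of the robot, y to its left, z up, the work surface at z = 0. Lengths are in m, angles in rad, forces in N, time in s.
With the tool pointing down it reaches from about 0.425 to 0.925 m from the base axis. Payload 6.8 kg.
Tool frame: the origin (TCP) lies between the finger pads, 19 mm behind the fingertips; this is the grasp point; x points along the fingers, z is the direction in which the jaws open and shut, and the axes are right-handed (so a half turn about x gives the same grasp; the last joint's range is limited). The gripper opens to 85 mm and grips with 20 to 120 N. Pads are 22 mm wide; open, the fingers measure 114 mm over their backs; the gripper's body (76 mm by 85 mm) begins 54 mm behind the grasp point. The pads swing forward as they close: fully open they stand 13 mm farther back than shut.
Start: joints at [1.051, 0.477, 0.022, 1.555, -0.011, 1.109, -0.083], TCP at [0.27, -0.619, 0.25] pointing down, gripper open.
Joint ranges: [-2.96, 2.96], [-0.34, 2.1], [-1.41, 1.46], [0.24, 2.44], [-1.37, 4.51], [0.17, 1.92], [-2.96, 2.96]. Speed limits (rad/s): [2.39, 2.39, 3.14, 3.14, 3.14, 3.14, 3.14].

### API

Orientations are given as a rotation vector (axis times angle).
In Python, from bench import * gives the robot as it stands. The module is installed in compiled form; this text tells all that it offers.
- The arm moves only by the tool servo_tool, never from a script. Its argument "motion" is a list of rows, each a list of 5 numbers: the shift along the tool's x, y, z in m, then the turn about the tool's x in degrees, then the gripper command: -1 is fully open, 1 is shut, values between are in proportion. In form: [[dx, dy, dz, turn, fingers], ...]. A call has 1 to 8 rows; each row is the pose to reach, as a shift and turn from the pose measured when the call began, along the tool's axes at that moment; what a row does not reach only later rows make up. A row lasts 1/10 s, in which the tool goes at most 50 mm and 8.59 degrees, less where a joint would pass 70% of its speed; a pose out of reach is approached as far as the arm can. A call with a gripper value outside its range is refused whole. The fingers move at their own pace and stop on an object; "force" is the grip in N (left out, the last holds). Time passes only in rows, so rows that repeat a pose let the fingers close. It gives the time, the measured TCP pose, the force and the opening at its end, in the units of the state.
- get_obs(): the state, without advancing time (a new reading comes with each control period).
- grab_frame(name): name is "scene" or "top"; returns the picture (384x512x3 uint8, red, green, blue); there is no depth.
- camera_params(name): a dict with "mtx" (3x3 intrinsics, pixels), "world_to_cam" (4x4, takes a point from world to camera coordinates). Camera axes: x right, y down, z forward; pixel columns grow to the right and rows downward; lengths in m; the calibration is good to about 2 mm. A picture is of the moment at which its call begins. camera_params takes no time and is no camera call.
- hand_in(): hands the job in, once; it reports no verdict.
The state is a dict: "clock": time; "joints": joint angles; "qvel": joint speeds; "tau": joint torques, N m; "tcp_pos": TCP position; "orientation": TCP orientation; "contact_force": force on the tool from outside, world axes, zero at the start; "moment": the same for the moment, N m; "grip_width": finger opening in m.
Only numpy, scipy, OpenCV 4.12 (cv2) and the standard library are available. Lean on these libraries where they do the work, as an engineer would, in place of code of your own. Each camera call takes 0.05 s, during which the arm holds its last target. There are 200 camera calls.

### The job

Snap every open filter cassette shut by squeezing its press stud with the pliers, without touching an open cassette with the fingers or arm. Stand all the shut cassettes upright in the blue tray and lay the pliers flat in the middle of their black mat, then press the timer's red start button down to its halfway stop, keep it there for about a second, press it all the way down and let it go. Leave the other things in the cupboard where they are.

Things in the scene. Friction and masses are not known exactly. Their poses are not given: they have to be found in the camera images.
- cassette0: filter cassette, 170 g (may be absent), on a foot 70 x 44 x 4 mm; origin: centre of the foot's underside, x along it, z up. To z 42 mm (steel catch on top to 46): white half (y -15 to 0), green door (y 0 to 15 when shut), x -35 to 35: grasp from above across y (30 mm). At its -x end (turned to the robot) two tabs, one per half, stick out to x -66, z 10 to 36 mm, with brass stud discs
- cassette0_stud (a point): middle of the shut press stud, at (-52, 0, 23) mm in the cassette's frame, same axes. Discs 18 mm across; over both discs shut y -9 to 9 mm, open y -9 to about 22 mm (the door's disc stands 12.6 mm further out). The body's -x face lies 17 mm ahead of the stud's middle
- cassette0_door (a joint): angle of the green door about an upright hinge at (35, 0) mm: 0 open, 0.145 shut. Over-centre: about 5 N on the open stud starts it, past 0.073 it snaps on by itself and stays shut
- cassette1: filter cassette, 170 g (may be absent), on a foot 70 x 44 x 4 mm; origin: centre of the foot's underside, x along it, z up. To z 42 mm (steel catch on top to 46): white half (y -15 to 0), green door (y 0 to 15 when shut), x -35 to 35: grasp from above across y (30 mm). At its -x end (turned to the robot) two tabs, one per half, stick out to x -66, z 10 to 36 mm, with brass stud discs
- cassette1_stud (a point): middle of the shut press stud, at (-52, 0, 23) mm in the cassette's frame, same axes. Discs 18 mm across; over both discs shut y -9 to 9 mm, open y -9 to about 22 mm (the door's disc stands 12.6 mm further out). The body's -x face lies 17 mm ahead of the stud's middle
- cassette1_door (a joint): angle of the green door about an upright hinge at (35, 0) mm: 0 open, 0.145 shut. Over-centre: about 5 N on the open stud starts it, past 0.073 it snaps on by itself and stays shut
- cassette2: filter cassette, 170 g (may be absent), on a foot 70 x 44 x 4 mm; origin: centre of the foot's underside, x along it, z up. To z 42 mm (steel catch on top to 46): white half (y -15 to 0), green door (y 0 to 15 when shut), x -35 to 35: grasp from above across y (30 mm). At its -x end (turned to the robot) two tabs, one per half, stick out to x -66, z 10 to 36 mm, with brass stud discs
- cassette2_stud (a point): middle of the shut press stud, at (-52, 0, 23) mm in the cassette's frame, same axes. Discs 18 mm across; over both discs shut y -9 to 9 mm, open y -9 to about 22 mm (the door's disc stands 12.6 mm further out). The body's -x face lies 17 mm ahead of the stud's middle
- cassette2_door (a joint): angle of the green door about an upright hinge at (35, 0) mm: 0 open, 0.145 shut. Over-centre: about 5 N on the open stud starts it, past 0.073 it snaps on by itself and stays shut
- pliers: snap pliers, 150 g, lying flat, 180 mm long; origin on the pivot axis at the underside, x to the jaws, z up. Frame fixed to the half with the red handle: midline yaw = body yaw + half of joint pliers_hinge. Red and yellow handles 26 mm high, x -102 to -22 mm: grip from above across y at x -55, TCP 24 mm over the underside; there 62 mm over the outsides open, 33 mm closed
- pliers_hinge (a joint): 0 open, 0.52 closed; a spring opens it (9 to 14 N at the handles). Jaw faces 44 to 76 mm ahead of the pivot, 16 mm high from the underside, gap 48 mm open, 17 closed. Grip at 57 mm to carry; lower over the stud from above, along the cassette's x, jaws to its +x, face centres at the stud, 6 mm to its +y, underside 17 mm over the table; squeeze to 33 mm (over 20 N), open to 57 mm
- mat: fixed black rubber mat, 200 x 110 x 3 mm, origin at the centre of its underside, x along its length; the pliers rest on it and must come back to its middle (pivot within 60 mm of the centre along x, 45 mm along y)
- tray: fixed blue tray, 250 x 140 x 14 mm outside, walls and floor 5 mm, origin at the centre of its underside, x along its 250 mm; room for three cassettes side by side, each along the tray's y, 75 mm apart
- tray_in (a point): centre of the tray's inner floor, axes as the tray's
- timer: fixed white kitchen timer, 80 x 80 x 42 mm, with a knob on its front and a red start button, 30 mm across, in the middle of its top; origin at the centre of its underside
- start_top (a point): centre of the red button's top, 70 mm above the table when up; it moves with the button
- start_stage1 (a joint): travel of the red button's first stage in m: 0 up, 0.007 at the halfway stop; 1.5 N to start, 3 N at the stop
- start_stage2 (a joint): travel of the second stage in m: 0 up to the halfway stop, 0.007 fully down (the top then 14 mm lower than when up); 9 N to start, 13 N fully down; both spring back
- cup: white ceramic mug, 85 mm high, to be left alone; origin at its underside
- brush: blue dust brush, to be left alone; origin at its underside
- scraper: red plastic scraper, 160 mm, to be left alone; origin at its underside
- drain_key: steel T-shaped drain key, 155 mm, to be left alone; origin at its underside
- tabs: clear jar with a yellow cap, 75 mm high, to be left alone; origin at its underside
Things that resemble listed ones, but are neither listed nor needed, are in the scene too. What is shaped like the cassette1 but orange is not meant. What is shaped like the timer but orange is not meant.

How it is judged:
By the outcome, as a careful person would: the job done as asked, in the order asked, and still so for the second after the job is handed in, with the robot touching nothing.
Of cassette0, cassette1, cassette2 only 2 to 3 are there at a start; the rules pass over those that are not, and their reading is None.
At some moment in a run one of cassette0, cassette1, cassette2 may be knocked a few centimetres aside while the robot is not near it.
It also fails if it takes over 210 s, if anything falls off the work surface, if the arm or the gripper's body presses on something with over 40 N, if the wrist force passes 120 N, or if a joint passes its speed limit or range.

## Working session

There is one attempt and no reset: what is moved stays moved. The work goes in short steps, Python scripts to look and compute and a tool call to move; the robot and the scene stay as the last step left them, time stands still between calls to the robot, and variables do not carry over. Pictures are saved under pics/ and viewed, about 12 in all and at most 16, crops included, and the job is handed in when it is done.

Besides the shell and the picture viewer there is one more tool, called after "Call:" in YAML: its name, and indented under it one key for each argument. servo_tool: Moves the arm, as the interface text tells. Its arguments: {"type":"object","properties":{"motion":{"type":"array","items":{"type":"array","items":{"type":"number"}}},"force":{"type":"number"}},"required":["motion"]}

```bash
mkdir -p pics
cat > h.py <<'E'
from bench import *
import numpy as np, cv2
from scipy.spatial.transform import Rotation as R
def snap(cam,fn,crop=None,scale=1):
    im=grab_frame(cam); cv2.imwrite('pics/raw_'+fn+'.png',im[:,:,::-1])
    if crop: x0,y0,x1,y1=crop; im=im[y0:y1,x0:x1]
    im=cv2.resize(im,None,fx=scale,fy=scale,interpolation=cv2.INTER_CUBIC)
    cv2.imwrite('pics/'+fn+'.png',im[:,:,::-1])
def p2w(cam,u,v,z):
    p=camera_params(cam);K=np.array(p['mtx']);T=np.array(p['world_to_cam'])
    d=T[:3,:3].T@np.linalg.solve(K,[u,v,1.]);c=-T[:3,:3].T@T[:3,3]
    return c+d*(z-c[2])/d[2]
def w2p(cam,P):
    p=camera_params(cam);K=np.array(p['mtx']);T=np.array(p['world_to_cam'])
    q=K@(T[:3,:3]@np.array(P,float)+T[:3,3]);return q[:2]/q[2]
def st():
    o=get_obs();r=R.from_rotvec(o['orientation']).as_matrix()
    print('t',o['clock'],'tcp',np.round(o['tcp_pos'],4),'w',round(o['grip_width'],4),'F',np.round(o['contact_force'],1));print(np.round(r,3),np.round(o['joints'],2))
    return np.array(o['tcp_pos']),r
def to(P,zdir=None):
    """tool-axis shift to world P; zdir: desired world angle(deg) of tool z (mod 180)"""
    o=get_obs();r=R.from_rotvec(o['orientation']).as_matrix();p=np.array(o['tcp_pos'])
    s=r.T@(np.array(P)-p);t=None
    if zdir is not None:
        cur=np.degrees(np.arctan2(r[1,2],r[0,2]));d=(zdir-cur+90)%180-90
        t=-d  # tool x points down: + turn is cw seen from above
    print('t',round(o['clock'],2),'tcp',np.round(p,4),'shift mm',np.round(s*1000,1),'turn',t,'j7',round(o['joints'][6],2))
E
python3 - <<'E'
from h import *
st()
for c in('scene','top'):
    snap(c,c+'0',None,1.5); p=camera_params(c);T=np.array(p['world_to_cam']);print(c,np.round(-T[:3,:3].T@T[:3,3],3),np.array(p['mtx'])[0,0])
E
```

```text
t 0.0 tcp [ 0.27   -0.6181  0.249 ] w 0.0851 F [-0.2 -0.2 -0.7]
[[-0.001  0.916  0.4  ]
 [ 0.002  0.4   -0.916]
 [-1.    -0.    -0.002]] [ 1.05  0.48  0.02  1.56 -0.01  1.11 -0.08]
scene [1.419 0.024 0.565] 364.28255468874113
top [ 0.356 -0.023  1.263] 381.8751153265159
```

View pics/scene0.png

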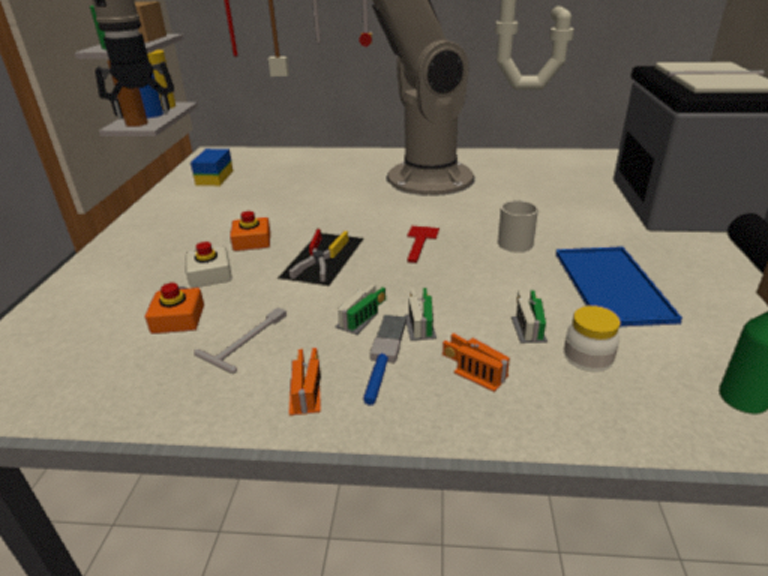

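View pics/top0.png

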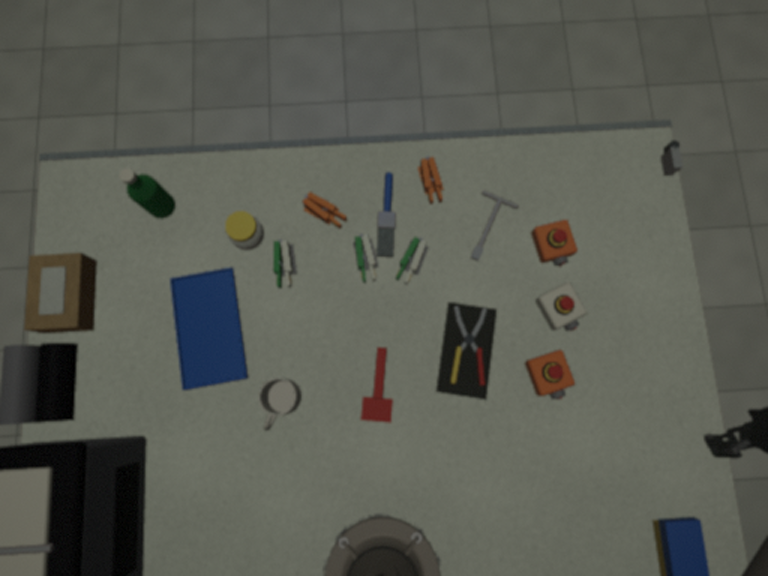

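Top view (1.5x): the green/white cassettes are at (283,262), (365,257) and (412,259). The orange decoys are at (325,210) and (430,180). The white timer is at (562,307), with orange decoy timers at (555,241) and (550,373). The pliers on the mat are at (467,350) and the tray is at (208,328). Next is a close crop of the cassettes and pliers.

Run:
```python
from h import *
im=cv2.imread('pics/raw_top0.png')
a=cv2.resize(im[145:200,170:300],None,fx=6,fy=6,interpolation=cv2.INTER_CUBIC)
b=cv2.resize(im[195:270,285:400],None,fx=3.5,fy=3.5,interpolation=cv2.INTER_CUBIC)
c=np.zeros((a.shape[0]+b.shape[0],a.shape[1],3),np.uint8);c[:a.shape[0]]=a;c[a.shape[0]:,:b.shape[1]]=b
s=cv2.resize(cv2.imread('pics/raw_scene0.png')[185:235,220:370],(375,125),interpolation=cv2.INTER_CUBIC)
c[a.shape[0]:a.shape[0]+125,405:780]=s
cv2.imwrite('pics/c1.png',c);print(a.shape,b.shape)
for n,u,v,z in[('mat',467/1.5,350/1.5,.003),('tray',208.5/1.5,328/1.5,.014),('timer',564/1.5,304/1.5,.07),('pivot',468/1.5,340/1.5,.02)]: print(n,p2w('top',u,v,z))
```

```text
(330, 780, 3) (262, 402, 3)
mat [ 0.44487671 -0.21269712  0.003     ]
tray [0.52558271 0.34852421 0.014     ]
timer [ 0.52414917 -0.41582953  0.07      ]
pivot [ 0.46505341 -0.21423208  0.02      ]
```

View pics/c1.png

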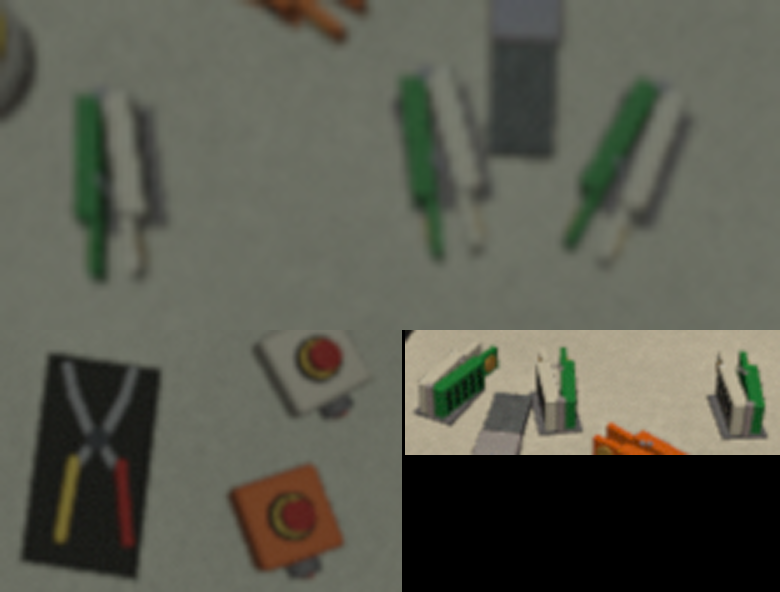

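All three cassettes appear open: door and tab are parted in each (tab pairs at (98/138,275), (437/477,255) and (572/605,250) in the crop). The pliers pivot is at (96,440), red handle on the right. Now I fit cassette poses with the model silhouette and measure the pliers, mat and tray.

```bash
cat > fit.py <<'E'
from h import *
from scipy.optimize import minimize
S=4
def box(x0,x1,y0,y1,z0,z1): return np.array([[x,y,z] for x in(x0,x1) for y in(y0,y1) for z in(z0,z1)])/1000.
W=[box(-35,35,-15,0,4,42),box(-66,-35,-6,0,10,36)];G=[box(-35,35,0,15,4,42),box(-66,-35,0,6,10,36)]
def model(x,y,a,op,z0=0):
    c,s=np.cos(a),np.sin(a);M=np.array([[c,-s,0],[s,c,0],[0,0,1]])
    o=-0.145*op;co,so=np.cos(o),np.sin(o);D=np.array([[co,-so,0],[so,co,0],[0,0,1]]);h=np.array([.035,0,0])
    f=lambda P:P@M.T+[x,y,z0]
    return [f(b) for b in W],[f((b-h)@D.T+h) for b in G]
def draw(hulls,win):
    m=np.zeros(((win[3]-win[1])*S,(win[2]-win[0])*S),np.uint8)
    for P in hulls:
        q=np.array([w2p('top',p) for p in P]);q=((q-win[:2]+.5)*S*16).astype(np.int32)
        cv2.fillConvexPoly(m,cv2.convexHull(q),255,shift=4)
    return m
def masks(im):
    f=im.astype(float);b,g,r=f[...,0],f[...,1],f[...,2]
    return ((g-np.maximum(r,b))>25).astype(float)
def fit(im,x0,op=1,z0=0):
    u,v=w2p('top',[x0[0],x0[1],.03]);win=[int(u)-28,int(v)-28,int(u)+28,int(v)+28]
    sub=im[win[1]:win[3],win[0]:win[2]].astype(float)
    gi=np.clip((sub[...,1]-np.maximum(sub[...,0],sub[...,2]))/45,0,1)
    def cost(p):
        w,g=model(p[0],p[1],p[2],op,z0)
        m=draw(g,win);mw=draw(w,win)
        if p[1]>0: m[mw>0]=0
        m=cv2.resize(m,gi.shape[::-1],interpolation=cv2.INTER_AREA)/255.
        m=cv2.GaussianBlur(m,(0,0),.7)
        return ((m-gi)**2).sum()
    best=min((minimize(cost,[x0[0],x0[1],x0[2]+d],method='Nelder-Mead',options=dict(initial_simplex=np.array([[x0[0],x0[1],x0[2]+d]]*4)+np.vstack([np.zeros(3),np.diag([.01,.01,.1])]))) for d in(-.15,.0,.15)),key=lambda r:r.fun)
    return best.x,best.fun,gi.sum()
def stud(p): c,s=np.cos(p[2]),np.sin(p[2]);return np.array(p[:2])+[c*-.052,s*-.052]
E
python3 - <<'E'
from fit import *
im=cv2.imread('pics/raw_top0.png')
for n,u,v,a in[('L',170+110/6,145+155/6,0),('M',170+435/6,145+135/6,.25),('R',170+635/6,145+150/6,-.4)]:
    w=p2w('top',u,v,.04)
    for op in(1,0):
        p,f,t=fit(im,[w[0],w[1],a],op);print(n,op,np.round(p,4),'yawdeg',round(np.degrees(p[2]),1),'cost',round(f,1),round(t,1),'stud',np.round(stud(p),4))
q=lambda x,y,z:p2w('top',285+x/3.5,195+(y-330)/3.5,z)[:2]
j=(q(66,368,.012)+q(133,370,.012))/2;h=(q(61,540,.02)+q(128,545,.02))/2;pv=q(96,440,.015)
print('jaw',j,'hend',h,'pivot',pv,'yaw',np.degrees(np.arctan2(*(j-h)[::-1])),'len',np.linalg.norm(j-h))
mc=[q(50,355,.003),q(160,370,.003),q(136,578,.003),q(22,560,.003)]
print('mat',np.mean(mc,0),np.linalg.norm(mc[0]-mc[3]),np.degrees(np.arctan2(*(mc[0]-mc[3])[::-1])))
tc=[p2w('top',a/1.5,b/1.5,.014)[:2] for a,b in[(171,279),(233,268),(247,378),(184,389)]]
print('tray',np.mean(tc,0),np.round(tc,4).tolist(),np.degrees(np.arctan2(*(tc[0]-tc[3])[::-1])),np.linalg.norm(tc[0]-tc[3]),np.linalg.norm(tc[0]-tc[1]))
print('yel/red at x-55',(np.linalg.norm(q(68,490,.026)-q(124,500,.026))))
to([pv[0]-.055,pv[1],.12],90)
E
```

```text
Traceback (most recent call last):
  File "fit.py", line 31, in fit
    best=min((minimize(cost,[x0[0],x0[1],x0[2]+d],method='Nelder-Mead',options=dict(initial_simplex=np.array([[x0[0],x0[1],x0[2]+d]]*4)+np.vstack([np.zeros(3),np.diag([.01,.01,.1])]))) for d in(-.15,.0,.15)),key=lambda r:r.fun)
  File "fit.py", line 31, in <genexpr>
    best=min((minimize(cost,[x0[0],x0[1],x0[2]+d],method='Nelder-Mead',options=dict(initial_simplex=np.array([[x0[0],x0[1],x0[2]+d]]*4)+np.vstack([np.zeros(3),np.diag([.01,.01,.1])]))) for d in(-.15,.0,.15)),key=lambda r:r.fun)
              ~~~~~~~~^^^^^^^^^^^^^^^^^^^^^^^^^^^^^^^^^^^^^^^^^^^^^^^^^^^^^^^^^^^^^^^^^^^^^^^^^^^^^^^^^^^^^^^^^^^^^^^^^^^^^^^^^^^^^^^^^^^^^^^^^^^^^^^^^^^^^^^^^^^^^^^^^^^^^^^^^^^^^^^^^^
  File "fit.py", line 26, in cost
    m=draw(g,win);mw=draw(w,win)
                     ~~~~^^^^^^^
  File "fit.py", line 14, in draw
    q=np.array([w2p('top',p) for p in P]);q=((q-win[:2]+.5)*S*16).astype(np.int32)
                ~~~^^^^^^^^^
  File "h.py", line 14, in w2p
    p=camera_params(cam);K=np.array(p['mtx']);T=np.array(p['world_to_cam'])
ValueError: time passes only in moves, steps and waits
```

```bash
sed -i 's/camera_params(cam)/CP(cam)/; s/^def snap/import functools\nCP=functools.lru_cache(None)(lambda c:camera_params(c))\ndef snap/' h.py
cat > m.py <<'E'
from fit import *
im=cv2.imread('pics/raw_top0.png')
for n,u,v,a in[('L',170+110/6,145+155/6,0),('M',170+435/6,145+135/6,.25),('R',170+635/6,145+150/6,-.4)]:
    w=p2w('top',u,v,.04)
    for op in(1,0):
        p,f,t=fit(im,[w[0],w[1],a],op);print(n,op,np.round(p,4),'yawdeg',round(np.degrees(p[2]),1),'cost',round(f,1),round(t,1),'stud',np.round(stud(p),4))
q=lambda x,y,z:p2w('top',285+x/3.5,195+(y-330)/3.5,z)[:2]
j=(q(66,368,.012)+q(133,370,.012))/2;h=(q(61,540,.02)+q(128,545,.02))/2;pv=q(96,440,.015)
print('jaw',j,'hend',h,'pivot',pv,'yaw',np.degrees(np.arctan2(*(j-h)[::-1])),'len',np.linalg.norm(j-h))
mc=[q(50,355,.003),q(160,370,.003),q(136,578,.003),q(22,560,.003)]
print('mat',np.mean(mc,0),np.linalg.norm(mc[0]-mc[3]),np.degrees(np.arctan2(*(mc[0]-mc[3])[::-1])))
tc=[p2w('top',a/1.5,b/1.5,.014)[:2] for a,b in[(171,279),(233,268),(247,378),(184,389)]]
print('tray',np.mean(tc,0),np.round(tc,4).tolist(),np.degrees(np.arctan2(*(tc[0]-tc[3])[::-1])),np.linalg.norm(tc[0]-tc[3]),np.linalg.norm(tc[0]-tc[1]))
print('yel/red at x-55',(np.linalg.norm(q(68,490,.026)-q(124,500,.026))))
to([pv[0]-.055,pv[1],.12],90)
E
python3 m.py
```

```text
L 1 [0.6757 0.1826 0.1034] yawdeg 5.9 cost 39.1 258.3 stud [0.624  0.1772]
L 0 [ 0.6729  0.1856 -0.0253] yawdeg -1.4 cost 19.1 258.3 stud [0.6209 0.1869]
M 1 [6.762e-01 1.000e-04 2.157e-01] yawdeg 12.4 cost 38.3 277.7 stud [ 0.6254 -0.0111]
M 0 [0.6752 0.0039 0.0424] yawdeg 2.4 cost 34.9 277.7 stud [0.6233 0.0017]
R 1 [ 0.6615 -0.1093 -0.4165] yawdeg -23.9 cost 32.2 264.2 stud [ 0.6139 -0.0882]
R 0 [ 0.6653 -0.1053 -0.5522] yawdeg -31.6 cost 32.4 264.2 stud [ 0.621 -0.078]
jaw [ 0.53310859 -0.22625539] hend [ 0.37242874 -0.20591368] pivot [ 0.46618434 -0.21646846] yaw -7.21513569407669 len 0.16196234055890404
mat [ 0.44492769 -0.21268474] 0.19434661133035674 -12.401137041848507
tray [0.52685018 0.3481157 ] [[0.6399, 0.4318], [0.6569, 0.2944], [0.4128, 0.2659], [0.3977, 0.4003]] 7.42013041085335 0.24423253564720704 0.13844133561931063
yel/red at x-55 0.05196273661950448
t 0.1 tcp [ 0.27   -0.6181  0.2491] shift mm [ 129.6  290.2 -311.4] turn 23.592520278101972 j7 -0.08
```

```bash
python3 - <<'E'
import cv2,numpy as np
im=cv2.imread('pics/raw_top0.png').astype(int)
print(im[165,183:192].tolist(), im[190,215].tolist())
E
sed -i "s#gi=np.clip.*#gi=(sub[...,1]-np.maximum(sub[...,0],sub[...,2]));gi=np.clip((gi-np.median(gi)-4)/(np.percentile(gi,98.5)-np.median(gi)-8),0,1)#" fit.py; python3 m.py | head -6
```

```text
[[52, 82, 49], [47, 81, 41], [44, 77, 37], [37, 62, 37], [60, 74, 67], [94, 106, 104], [105, 117, 116], [108, 121, 119], [101, 113, 110]] [99, 110, 107]
L 1 [0.6739 0.1824 0.0887] yawdeg 5.1 cost 21.9 115.2 stud [0.6221 0.1778]
L 0 [ 0.6729  0.1852 -0.0408] yawdeg -2.3 cost 4.7 115.2 stud [0.6209 0.1874]
M 1 [ 6.759e-01 -4.000e-04  1.953e-01] yawdeg 11.2 cost 39.1 142.6 stud [ 0.6249 -0.0105]
M 0 [0.6752 0.004  0.0514] yawdeg 2.9 cost 36.8 142.6 stud [0.6233 0.0014]
R 1 [ 0.6623 -0.1094 -0.4175] yawdeg -23.9 cost 14.2 109.3 stud [ 0.6147 -0.0883]
R 0 [ 0.6646 -0.1051 -0.5684] yawdeg -32.6 cost 14.4 109.3 stud [ 0.6208 -0.0771]
```

Call:
servo_tool:
  motion:
    - [0,0.05,-0.05,4,-1]
    - [0,0.1,-0.1,8,-1]
    - [0,0.13,-0.13,12,-1]
    - [0,0.17,-0.17,16,-1]
    - [0,0.2,-0.2,20,-1]
    - [0,0.23,-0.23,24,-1]
    - [0.03,0.26,-0.27,28,-1]
    - [0.05,0.285,-0.305,31,-1]
  force: 30

```text
clock: 0.9
tcp_pos: [0.4038, -0.2481, 0.2112]
orientation: [1.306, 1.144, -1.304]
contact_force: [0.6, 0.4, -0.8]
grip_width: 0.0855
```

```bash
python3 - <<'E'
s=open('fit.py').read()
i=s.index('def fit(');j=s.index('def stud')
s=s[:i]+'''def fit(im,x0,op=1,z0=0,dbg=False):
    u,v=w2p('top',[x0[0],x0[1],.03]);win=[int(u)-28,int(v)-28,int(u)+28,int(v)+28]
    sub=im[win[1]:win[3],win[0]:win[2]].astype(float)
    gi=(sub[...,1]-np.maximum(sub[...,0],sub[...,2]));gi=np.clip((gi-np.median(gi)-4)/(np.percentile(gi,98.5)-np.median(gi)-8),0,1)
    wi=sub.min(-1);md=np.median(wi);wi=np.clip((wi-md-8)/(np.percentile(wi,98)-md-12),0,1)
    w,g=model(*x0[:3],op,z0)
    roi=cv2.dilate(draw(w+g,win),np.ones((9*S,9*S)));roi=cv2.resize(roi,gi.shape[::-1])>127
    def cost(p):
        w,g=model(p[0],p[1],p[2],p[3],z0)
        m=draw(g,win);mw=draw(w,win)
        if p[1]>0: m[mw>0]=0
        else: mw[m>0]=0
        # white: only its lit top counts
        mt=draw([b*[1,1,0]+[0,0,b[:,2].max()] for b in w],win);mt[(mw==0)]=0
        c=0
        for a,b in((m,gi),(mt,wi)):
            a=cv2.GaussianBlur(cv2.resize(a,gi.shape[::-1],interpolation=cv2.INTER_AREA)/255.,(0,0),.7)
            c+=(((a-b)**2)*roi).sum()
        return c+1000*max(0,p[3]-1.0)**2+1000*max(0,-p[3])**2
    best=None
    for d in(-.12,0,.12):
        s0=np.array([x0[0],x0[1],x0[2]+d,op]);sx=np.array([s0]*5)+np.vstack([np.zeros(4),np.diag([.008,.008,.1,-.4 if op>.5 else .4])])
        r=minimize(cost,s0,method='Nelder-Mead',options=dict(initial_simplex=sx,maxiter=400))
        if best is None or r.fun<best.fun: best=r
    return best.x,best.fun,(gi*roi).sum(),(wi*roi).sum()
'''+s[j:]
open('fit.py','w').write(s)
E
python3 - <<'E'
from fit import *
im=cv2.imread('pics/raw_top0.png')
for n,x in[('L',[.675,.183,.09]),('M',[.675,.001,.2]),('R',[.662,-.108,-.42])]:
    p,f,a,b=fit(im,x,.8);print(n,np.round(p,4),round(np.degrees(p[2]),1),round(f,1),round(a),round(b),'stud',np.round(stud(p),4))
to([.466-.0545,-.2165+.0065,.1],90-7.2)
E
```

```text
L [ 0.6687  0.1864 -0.0243  0.0128] -1.4 661.7 115 777 stud [0.6168 0.1877]
M [ 0.6716  0.0068  0.0973 -0.0191] 5.6 636.1 107 743 stud [0.6198 0.0018]
R [ 0.6646 -0.1011 -0.4553  0.1649] -26.1 708.3 109 796 stud [ 0.6179 -0.0783]
t 0.9 tcp [ 0.4038 -0.2481  0.2112] shift mm [111.2   2.5 -38.6] turn -0.3238220665299991 j7 -1.3
```

Run:
```python
import cv2,numpy as np
im=cv2.imread('pics/raw_top0.png').min(-1).astype(int)
print(im[155:195:2,182:198])
```

```text
[[ 97  96  95  96  96  96  97  98  98  99 100  98  97  97  98  97]
 [ 99  97  97  98  97  97  96  96  97  97  97  97  96  96  97  97]
 [ 95  96  94  93  94  94  96  96  96  96  96  98  96  99  98  99]
 [ 78  61  56  57  71  93 105 108 103  87  85  92  95  96  96  97]
 [ 73  48  39  38  50  84 102 108 104  86  64  67  75  81  93  96]
 [ 73  49  41  37  37  60  94 105 108 101  71  51  63  77  92  98]
 [ 73  48  39  39  29  51  93 106 110 104  73  50  60  73  91  98]
 [ 72  47  38  38  28  50  90 105 109 105  78  50  59  71  85  95]
 [ 72  45  40  40  30  37  71  98 108 106  92  63  53  64  78  93]
 [ 71  45  41  43  35  32  60  95 106 108 101  70  51  63  75  92]
 [ 69  45  40  48  50  47  64  96 107 108 104  75  47  58  71  89]
 [ 70  46  39  39  33  40  66  93 104 107 105  82  55  58  69  80]
 [ 65  42  40  38  29  30  55  82  99 105 103  94  67  56  65  81]
 [ 75  50  36  32  28  28  50  70  88  91  72  57  50  57  63  72]
 [ 97  87  68  48  32  36  60  78  93 100  79  62  76  85  88  91]
 [100  95  73  49  32  47  83  98 102 102  85  68  82  97  99 100]
 [100  95  71  48  35  50  88 101 103 106  97  73  75  92  98 100]
 [101  96  74  48  32  52  86 100 102 103  95  72  76  93  99  99]
 [100 100  90  70  51  59  88  99 100  93  81  75  87  96  99 101]
 [ 99 100 100  97  97  98  99 100 100  98  96  98  99 101 100  97]]
```

Call:
servo_tool:
  motion:
    - [0.04,0.002,-0.039,0,-1]
    - [0.08,0.002,-0.039,0,-1]
    - [0.11,0.002,-0.039,0,-1]
    - [0.11,0.002,-0.039,0,-1]

```text
clock: 1.3
tcp_pos: [0.4082, -0.2079, 0.0979]
orientation: [1.304, 1.152, -1.308]
contact_force: [-0.5, 0.3, 0.3]
grip_width: 0.0853
```

Call:
servo_tool:
  motion:
    - [0.035,0.003,0.001,0,-1]
    - [0.07,0.003,0.001,0,-1]
    - [0.07,0.003,0.001,0,-1]
    - [0.07,0.003,0.001,0,-0.341]
    - [0.07,0.003,0.001,0,-0.341]
    - [0.07,0.003,0.001,0,-0.341]
    - [0.07,0.003,0.001,0,-0.341]
    - [0.07,0.003,0.001,0,-0.341]
  force: 30

```text
clock: 2.1
tcp_pos: [0.412, -0.21, 0.0307]
orientation: [1.305, 1.148, -1.306]
contact_force: [-1.8, 1.4, 6.8]
grip_width: 0.0573
```

Run:
```python
from h import *
snap('scene','s1',(150,120,350,260),3.8)
st()
```

```text
t 2.15 tcp [ 0.412  -0.21    0.0307] w 0.0573 F [-1.3  0.6  6.7]
[[-0.003  0.991 -0.13 ]
 [ 0.002 -0.13  -0.991]
 [-1.    -0.003 -0.002]] [ 0.41  0.49 -0.08  2.2   0.09  0.46 -1.45]
```

View pics/s1.png

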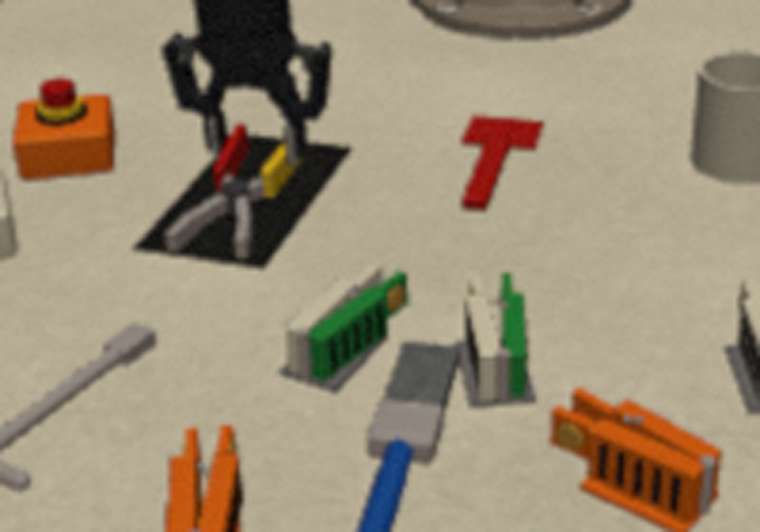

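Grip width is 57 mm with both handles between the fingers. The pliers look intact at (235,190) and the cassettes are unmoved. I'll lift and bring them over the right-hand cassette.

Call:
servo_tool:
  motion:
    - [-0.03,0,0,0,-0.341]
    - [-0.06,0,0,0,-0.341]
    - [-0.09,0,0,0,-0.341]
    - [-0.09,0.02,-0.03,4,-0.341]
    - [-0.09,0.035,-0.07,8,-0.341]
    - [-0.09,0.05,-0.11,13,-0.341]
    - [-0.09,0.06,-0.15,16.5,-0.341]
    - [-0.09,0.06,-0.15,16.5,-0.341]

```text
clock: 2.95
tcp_pos: [0.4947, -0.0627, 0.1236]
orientation: [1.511, 0.988, -1.501]
contact_force: [-0.3, 0.4, -1.2]
grip_width: 0.0578
```

Run:
```python
from h import *
snap('scene','s2',(160,90,330,230),4.2)
im=grab_frame('top');cv2.imwrite('pics/raw_t2.png',im[:,:,::-1])
st();to([.5075,-.034,.0447],-114)
```

```text
t 3.05 tcp [ 0.4921 -0.0683  0.1227] w 0.0572 F [-0.8 -1.1 -2.3]
[[ 0.     0.915 -0.404]
 [ 0.002 -0.404 -0.915]
 [-1.    -0.    -0.002]] [ 0.08  0.36 -0.09  2.08  0.04  0.7  -2.02]
t 3.05 tcp [ 0.4921 -0.0683  0.1227] shift mm [ 78.1   0.3 -37.4] turn 0.19017666269245126 j7 -2.02
```

View pics/s2.png

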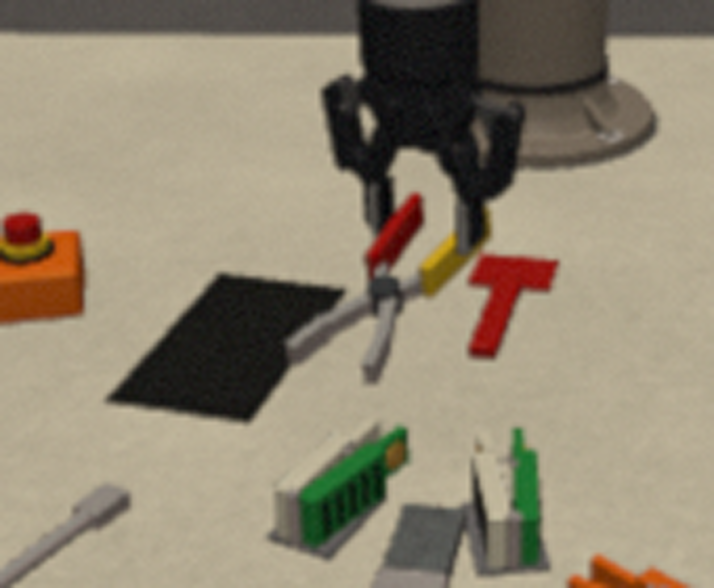

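Run:
```python
from fit import *
f=lambda x,y,z:p2w('scene',160+x/4.2,90+y/4.2,z)
a=f(290,352,.103);b=f(372,375,.103);m=(a+b)/2
t=np.array([.4921,-.0683]);print(a,b,m,'rel in pliers frame:')
c,s=np.cos(np.radians(-23.8)),np.sin(np.radians(-23.8))
for q in(a,b,m,f(385,283,.115)): d=q[:2]-t;print(np.round([c*d[0]+s*d[1],-s*d[0]+c*d[1]],4))
im=cv2.imread('pics/raw_scene0.png')
# check cassette R in the scene view: model points projected into crop s2
for n,p in(('R',(.6623,-.1094,np.radians(-23.9))),('M',(.6759,-.0004,np.radians(11.2)))):
    w,g=model(*p,1)
    for nm,P in(('wbody',w[0]),('gbody',g[0]),('gtab',g[1])):
        print(n,nm,[np.round((w2p('scene',q)-[160,90])*4.2).astype(int).tolist() for q in P[[1,3,5,7]]])
```

```text
[ 0.63592988 -0.13146216  0.103     ] [ 0.66020811 -0.07929093  0.103     ] [ 0.64806899 -0.10537655  0.103     ] rel in pliers frame:
[0.1571 0.0003]
[0.1582 0.0578]
[0.1577 0.029 ]
[0.0746 0.0192]
R wbody [[335, 427], [356, 433], [274, 485], [295, 492]]
R gbody [[369, 438], [388, 446], [295, 492], [314, 500]]
R gtab [[400, 424], [408, 427], [370, 446], [377, 449]]
M wbody [[472, 449], [497, 447], [489, 517], [515, 515]]
M gbody [[513, 447], [538, 447], [515, 515], [541, 515]]
M gtab [[512, 427], [522, 427], [513, 455], [523, 455]]
```

Call:
servo_tool:
  motion:
    - [0,0,-0.037,0,-0.341]
    - [0,0,-0.037,0,-0.341]
    - [0,0,-0.037,0,-0.341]
    - [0,0,-0.037,0,-0.341]
    - [0,0,-0.037,0,-0.341]

```text
clock: 3.55
tcp_pos: [0.5065, -0.0361, 0.123]
orientation: [1.511, 0.983, -1.51]
contact_force: [-0.7, 0.4, -1.8]
grip_width: 0.0572
```

Run:
```python
from h import *
p,r=st()
im=grab_frame('scene')[:,:,::-1].copy();tp=grab_frame('top')[:,:,::-1].copy()
st();to([.5075,-.034,.0447],-114)
x0,y0,s=195,100,6
c=cv2.resize(im[y0:y0+90,x0:x0+110],None,fx=s,fy=s,interpolation=cv2.INTER_CUBIC)
u=-r[:,2]; f=r[:,1]; d=r[:,0]
U=p+d*.0277   # underside point under TCP
pts=[p+.0285*u,p-.0285*u]+[U+f*.055+np.array([0,0,.02])]+[U+f*.131+u*y+np.array([0,0,.016]) for y in(-.024,.024)]+[U+f*.131+u*y for y in(-.024,.024)]
for q in pts:
    a=(w2p('scene',q)-[x0-.5,y0-.5])*s;print(a);cv2.circle(c,tuple(int(v) for v in a),3,(255,0,255),-1)
cv2.imwrite('pics/s3.png',c)
```

```text
t 3.55 tcp [ 0.5065 -0.0361  0.123 ] w 0.0572 F [-0.7  0.4 -1.8]
[[ 0.     0.914 -0.406]
 [ 0.001 -0.406 -0.914]
 [-1.    -0.    -0.001]] [ 0.03  0.38 -0.09  2.06  0.05  0.71 -2.09]
t 3.65 tcp [ 0.5066 -0.0355  0.1229] w 0.0573 F [ 0.1  0.5 -1.8]
[[-0.     0.914 -0.405]
 [ 0.001 -0.405 -0.914]
 [-1.    -0.001 -0.001]] [ 0.02  0.38 -0.09  2.06  0.05  0.71 -2.09]
t 3.65 tcp [ 0.5066 -0.0355  0.1229] shift mm [78.2  0.2 -1.7] turn 0.09435065693446631 j7 -2.09
[507.98316893 283.28382662]
[398.30229424 259.60501294]
[395.71686687 335.73086546]
[260.40057147 407.02055804]
[358.76517861 432.10657133]
[262.49683488 439.62899509]
[359.98614417 465.1822189 ]
```

View pics/s3.png

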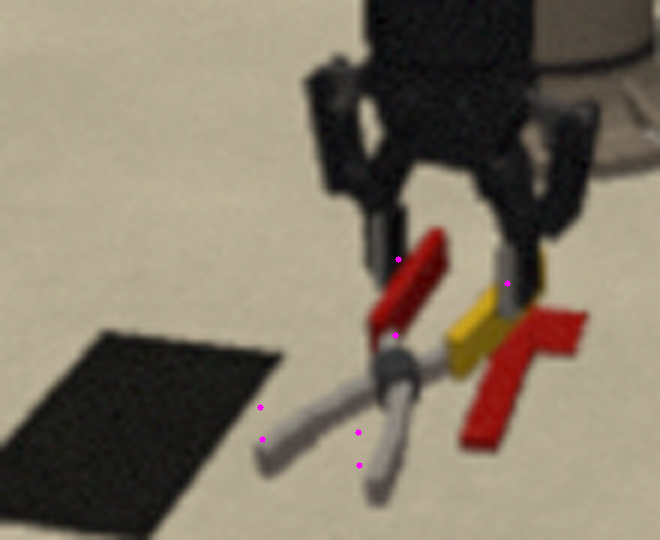

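Run:
```python
from h import *
from scipy.optimize import least_squares
p,r=st();p=np.array([.5065,-.0361,.1229])
f=r[:,1];u=-r[:,2];z=np.array([0,0,1.])
obs=[((78,0,0),(321,489)),((-22,0,26),(411,328)),((-102,0,26),(491,243)),((0,0,16),(396,362))]
def pos(q,m):
    dx,dy,dz,pi,ya=q;m=np.array(m)/1000-[-.055,0,.024]
    M=R.from_euler('zy',[ya,pi]).apply(m)+[dx,dy,dz]
    return p+M[0]*f+M[1]*u+M[2]*z
def res(q): return np.concatenate([(w2p('scene',pos(q,m))-[194.5,99.5])*6-o for m,o in obs])/5.
s=least_squares(lambda q:np.r_[res(q),q/[.02,.005,.01,.15,.1]],np.zeros(5),x_scale=[.01]*3+[.1]*2)
q=s.x;print('dx dy dz pitch yaw',np.round(q,4),np.round(res(q)*5,0))
print('jaw centre rel TCP (f,u,z):',[np.round(np.dot(pos(q,(60,0,8))-p,a),4) for a in(f,u,z)])
```

```text
t 3.65 tcp [ 0.5066 -0.0355  0.1229] w 0.0573 F [ 0.1  0.5 -1.8]
[[-0.     0.914 -0.405]
 [ 0.001 -0.405 -0.914]
 [-1.    -0.001 -0.001]] [ 0.02  0.38 -0.09  2.06  0.05  0.71 -2.09]
dx dy dz pitch yaw [ 0.0068  0.0007 -0.0076  0.0632  0.0483] [-3. -0.  5. -5. -3. -0.  0.  4.]
jaw centre rel TCP (f,u,z): [np.float64(0.1205), np.float64(0.0062), np.float64(-0.0309)]
```

Call:
servo_tool:
  motion:
    - [0.01,-0.005,-0.001,2.9,-0.341]
    - [0.02,-0.005,-0.001,2.9,-0.341]
    - [0.03,-0.005,-0.001,2.9,-0.341]
    - [0.033,-0.005,-0.001,2.9,-0.341]
    - [0.033,-0.005,-0.001,2.9,-0.341]

```text
clock: 4.15
tcp_pos: [0.5021, -0.0326, 0.0891]
orientation: [1.545, 0.953, -1.546]
contact_force: [0.9, -0.5, -1.3]
grip_width: 0.0574
```

```bash
cat > look.py <<'E'
import sys
from h import *
n=sys.argv[1];x0,y0,w,h,s=map(int,sys.argv[2:7])
p,r=st()
im=grab_frame('scene')[:,:,::-1].copy()
cv2.imwrite('pics/raw_'+n+'.png',im)
cv2.imwrite('pics/'+n+'.png',cv2.resize(im[y0:y0+h,x0:x0+w],None,fx=s,fy=s,interpolation=cv2.INTER_CUBIC))
E
python3 look.py s4 205 120 110 90 7; python3 -c "
from h import *
to([.5022,-.032,.056],-116.8)"
```

```text
t 4.15 tcp [ 0.5021 -0.0326  0.0891] w 0.0574 F [ 0.9 -0.5 -1.3]
[[-0.001  0.893 -0.45 ]
 [ 0.001 -0.45  -0.893]
 [-1.    -0.002 -0.001]] [ 0.01  0.43 -0.08  2.09  0.05  0.63 -2.15]
t 4.2 tcp [ 0.5025 -0.0326  0.0896] shift mm [33.6 -0.5 -0.4] turn 0.01204110233669553 j7 -2.15
```

View pics/s4.png

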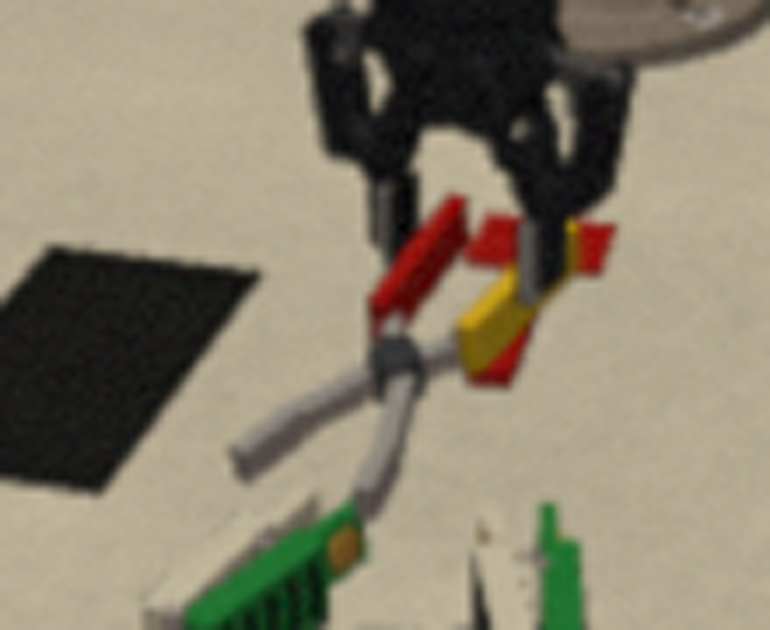

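```bash
cat > pl.py <<'E'
from h import *
from fit import model
from scipy.optimize import least_squares
def solve(p,r,obs,x0,y0,sc):
    f=r[:,1];u=-r[:,2];z=np.array([0,0,1.]);f=f*[1,1,0];u=u*[1,1,0]
    def pos(q,m):
        dx,dy,dz,pi,ya=q;m=np.array(m)/1000-[-.055,0,.024]
        M=R.from_euler('zy',[ya,pi]).apply(m)+[dx,dy,dz]
        return p+M[0]*f+M[1]*u+M[2]*z
    res=lambda q:np.concatenate([(w2p('scene',pos(q,m))-[x0-.5,y0-.5])*sc-o for m,o in obs])/5.
    s=least_squares(lambda q:np.r_[res(q),q/[.02,.005,.01,.15,.1]],np.zeros(5),x_scale=[.01]*3+[.1]*2)
    q=s.x;print('dx dy dz pitch yaw',np.round(q,4),np.round(res(q)*5,0))
    J=pos(q,(60,0,8));print('jaw centre rel TCP (f,u,z):',[round(float(np.dot(J-p,a)),4) for a in(f,u,z)],'world',np.round(J,4))
    return q,pos
def cpt(pose,m,op=0):
    a=pose[2];m=np.array(m)/1000
    if op:
        h=np.array([.035,0,0]);m=R.from_euler('z',-.145).apply(m-h)+h
    return R.from_euler('z',a).apply(m)+[pose[0],pose[1],0]
E
python3 - <<'E'
from pl import *
p,r=st();x0,y0,s=205,120,7
solve(p,r,[((78,0,0),(305,499)),((-22,0,26),((372+460)/2,(298+325)/2)),((-102,0,26),((463+574)/2,(198+220)/2)),((0,0,16),(397,348))],x0,y0,s)
pr=lambda P:np.round((w2p('scene',P)-[x0-.5,y0-.5])*s).astype(int)
R_=(.6623,-.1094,np.radians(-23.9))
print('green disc outer',pr(cpt(R_,(-52,9,23),1)),'gtab end top',pr(cpt(R_,(-66,5,36),1)),'wtab end top',pr(cpt(R_,(-66,-5,36))),'white body -x top',pr(cpt(R_,(-35,-15,42))),pr(cpt(R_,(-35,0,42))))
E
```

```text
t 4.2 tcp [ 0.5025 -0.0326  0.0896] w 0.0575 F [-0.1 -0.3 -0.6]
[[-0.001  0.893 -0.451]
 [ 0.001 -0.451 -0.893]
 [-1.    -0.001 -0.001]] [ 0.01  0.43 -0.08  2.09  0.05  0.63 -2.15]
dx dy dz pitch yaw [ 0.0055  0.0005 -0.0068  0.0839  0.0446] [-4. -1.  7. -6. -4. -0.  1.  7.]
jaw centre rel TCP (f,u,z): [0.1186, 0.0056, -0.0324] world [ 0.6109 -0.0811  0.0572]
green disc outer [353 553] gtab end top [366 504] wtab end top [312 486] white body -x top [247 506] [282 516]
```

Call:
servo_tool:
  motion:
    - [0.008,0,0.0015,0,-0.341]
    - [0.016,0,0.0015,0,-0.341]
    - [0.024,0,0.0015,0,-0.341]
    - [0.032,0,0.0015,0,-0.341]
    - [0.032,0,0.0015,0,-0.341]

```text
clock: 4.7
tcp_pos: [0.5011, -0.0338, 0.0563]
orientation: [1.544, 0.953, -1.547]
contact_force: [-0.2, 0.4, -2.1]
grip_width: 0.0576
```

```bash
python3 look.py s5 205 130 100 80 7
```

```text
t 4.7 tcp [ 0.5011 -0.0338  0.0563] w 0.0576 F [-0.2  0.4 -2.1]
[[-0.003  0.893 -0.45 ]
 [ 0.001 -0.45  -0.893]
 [-1.    -0.003 -0.   ]] [ 0.    0.48 -0.07  2.1   0.06  0.56 -2.15]
```

View pics/s5.png

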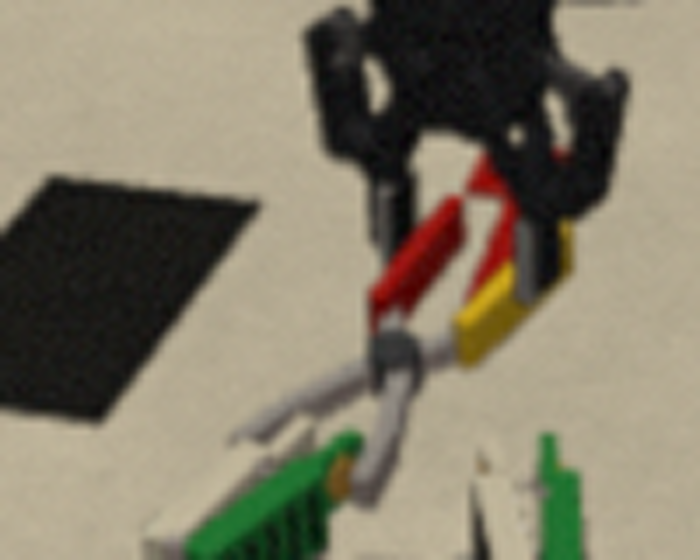

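The jaws straddle the stud (jaw tip at (365,495), disc at (342,472)) but sit slightly short. I'll go 5 mm forward, then squeeze.

Call:
servo_tool:
  motion:
    - [0.0,0.005,0,0,-0.341]
    - [0,0.005,0,0,-0.341]
    - [0,0.005,0,0,0]
    - [0,0.005,0,0,0.1]
    - [0,0.005,0,0,0.26]
    - [0,0.005,0,0,0.26]
    - [0,0.005,0,0,0.26]
    - [0,0.005,0,0,0.26]
  force: 60

```text
clock: 5.55
tcp_pos: [0.5057, -0.0362, 0.0569]
orientation: [1.544, 0.953, -1.546]
contact_force: [-1.1, -1.3, -1.7]
grip_width: 0.0317
```

```bash
python3 look.py s6 205 130 100 80 7
```

```text
t 5.55 tcp [ 0.5057 -0.0362  0.0569] w 0.0317 F [-1.1 -1.3 -1.7]
[[-0.002  0.893 -0.451]
 [ 0.001 -0.451 -0.893]
 [-1.    -0.003 -0.   ]] [ 0.01  0.49 -0.07  2.09  0.06  0.57 -2.15]
```

View pics/s6.png

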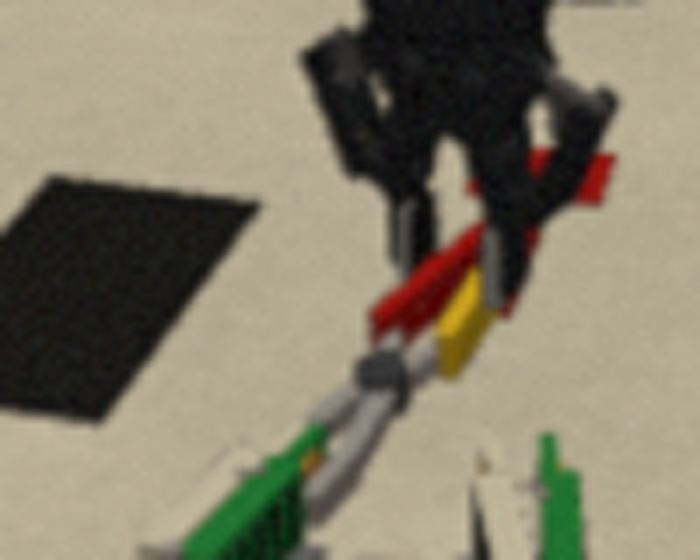

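Call:
servo_tool:
  motion:
    - [0,0,0,0,-0.1]
    - [0,0,0,0,-0.341]
    - [0,0,0,0,-0.341]
    - [0,0,0,0,-0.341]
    - [0,0,0,0,-0.341]
    - [-0.015,0,0,0,-0.341]
    - [-0.035,0,0,0,-0.341]
    - [-0.05,0,0,0,-0.341]
  force: 30

```text
clock: 6.4
tcp_pos: [0.506, -0.0362, 0.1077]
orientation: [1.544, 0.953, -1.546]
contact_force: [0.3, 0.1, -2.0]
grip_width: 0.0573
```

Call:
servo_tool:
  motion:
    - [0,0,-0.002,-5,-0.341]
    - [0,-0.001,-0.003,-12,-0.341]
    - [0,-0.002,-0.005,-19,-0.341]
    - [0,-0.002,-0.006,-26,-0.341]
    - [0,-0.003,-0.008,-32,-0.341]
    - [0,-0.003,-0.008,-35.4,-0.341]
    - [0,-0.003,-0.008,-35.4,-0.341]

```text
clock: 7.1
tcp_pos: [0.5068, -0.0278, 0.1077]
orientation: [1.098, 1.279, -1.098]
contact_force: [0.4, -0.1, -1.5]
grip_width: 0.0571
```

```bash
python3 look.py s7 205 120 110 85 7;python3 -c "
from h import *
to([.5069,-.0281,.057],8.6-90)
im=grab_frame('top');cv2.imwrite('pics/raw_t7.png',im[:,:,::-1])"
```

```text
t 7.1 tcp [ 0.5068 -0.0278  0.1077] w 0.0571 F [ 0.4 -0.1 -1.5]
[[-0.002  0.989  0.15 ]
 [ 0.002  0.15  -0.989]
 [-1.    -0.002 -0.002]] [ 0.12  0.41 -0.23  2.06  0.14  0.69 -1.62]
t 7.15 tcp [ 0.5068 -0.0279  0.1077] shift mm [50.7  0.1  0.3] turn -0.07449794892868056 j7 -1.62
```

View pics/s7.png

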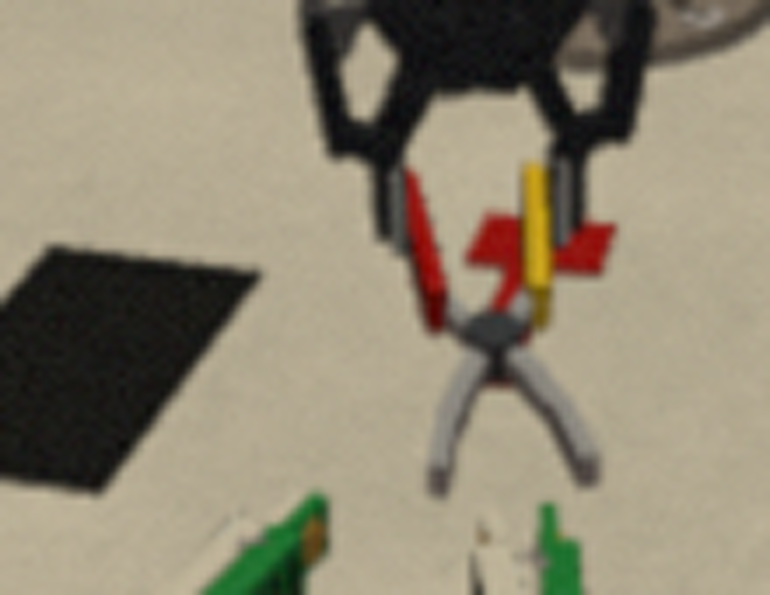

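Run:
```python
from pl import *
p,r=st();x0,y0,s=205,120,7
q,pos=solve(p,r,[((78,0,0),((440+588)/2,(495+487)/2)),((-22,0,26),((434+537)/2,(298+288)/2)),((-102,0,26),((409+537)/2,(172+165)/2)),((0,0,16),(494,325))],x0,y0,s)
pr=lambda P:np.round((w2p('scene',P)-[x0-.5,y0-.5])*s).astype(int)
M_=(.6759,-.0004,np.radians(11.2))
print('gtab end top',pr(cpt(M_,(-66,5,36),1)),'wtab end top',pr(cpt(M_,(-66,-4,36))),'want J',cpt(M_,(-56,6,25)))
```

```text
t 7.2 tcp [ 0.5069 -0.0279  0.1077] w 0.057 F [ 1.   0.4 -1.2]
[[-0.002  0.989  0.148]
 [ 0.001  0.148 -0.989]
 [-1.    -0.002 -0.002]] [ 0.12  0.41 -0.23  2.06  0.14  0.69 -1.62]
dx dy dz pitch yaw [ 0.0081  0.0001 -0.0072  0.0969 -0.0076] [ -1.   1.   3. -14.  -2.   3.  -0.   8.]
jaw centre rel TCP (f,u,z): [0.121, -0.0007, -0.0343] world [ 0.6266 -0.0107  0.0734]
gtab end top [555 505] wtab end top [493 508] want J [ 0.61980111 -0.00539139  0.025     ]
```

Call:
servo_tool:
  motion:
    - [0.0,-0.004,0.0025,-2,-0.341]
    - [0.012,-0.004,0.0025,-2,-0.341]
    - [0.024,-0.004,0.0025,-2,-0.341]
    - [0.033,-0.004,0.0025,-2,-0.341]
    - [0.04,-0.004,0.0025,-2,-0.341]
    - [0.048,-0.004,0.0025,-2,-0.341]
    - [0.048,-0.004,0.0025,-2,-0.341]

```text
clock: 7.9
tcp_pos: [0.5025, -0.0307, 0.0584]
orientation: [1.072, 1.294, -1.075]
contact_force: [0.7, -0.2, -1.5]
grip_width: 0.0575
```

```bash
python3 look.py s8 230 130 80 80 7
```

```text
t 7.9 tcp [ 0.5025 -0.0307  0.0584] w 0.0575 F [ 0.7 -0.2 -1.5]
[[-0.004  0.983  0.182]
 [ 0.001  0.182 -0.983]
 [-1.    -0.004 -0.002]] [ 0.11  0.49 -0.22  2.09  0.18  0.58 -1.62]
```

View pics/s8.png

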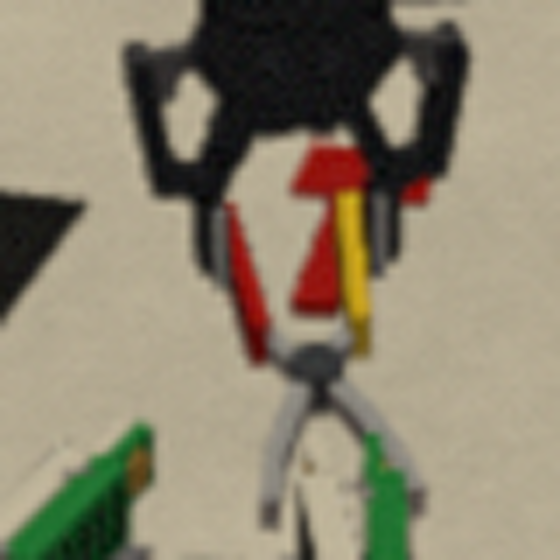

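Both tabs are between the jaws (tips at (270,515) and (415,500)); squeeze.

Call:
servo_tool:
  motion:
    - [0,0,0,0,-0.1]
    - [0,0,0,0,0.1]
    - [0,0,0,0,0.26]
    - [0,0,0,0,0.26]
    - [0,0,0,0,0.26]
    - [0,0,0,0,0.26]
  force: 60

```text
clock: 8.55
tcp_pos: [0.5028, -0.031, 0.0591]
orientation: [1.073, 1.294, -1.075]
contact_force: [-0.3, -1.0, -1.7]
grip_width: 0.0324
```

Call:
servo_tool:
  motion:
    - [0,0,0,0,-0.1]
    - [0,0,0,0,-0.341]
    - [0,0,0,0,-0.341]
    - [0,0,0,0,-0.341]
    - [0,0,0,0,-0.341]
    - [-0.02,0,0,0,-0.341]
    - [-0.04,0,0,0,-0.341]
    - [-0.055,0,0,0,-0.341]
  force: 30

```text
clock: 9.35
tcp_pos: [0.5033, -0.0309, 0.1151]
orientation: [1.073, 1.293, -1.074]
contact_force: [0.5, 0.2, -1.2]
grip_width: 0.0575
```

Run:
```python
from pl import *
st()
L_=(.674,.1813,np.radians(5.5));J=cpt(L_,(-54,6,25));y=np.radians(5.5);f=np.array([np.cos(y),np.sin(y)])
print(cpt(L_,(-52,0,23)),J);to([*(J[:2]-.121*f),.1135],5.5-90)
```

```text
t 9.35 tcp [ 0.5033 -0.0309  0.1151] w 0.0575 F [ 0.5  0.2 -1.2]
[[-0.002  0.983  0.182]
 [ 0.001  0.182 -0.983]
 [-1.    -0.002 -0.002]] [ 0.14  0.39 -0.24  2.06  0.14  0.7  -1.58]
[0.6222394  0.17631602 0.023     ] [0.61967353 0.18209671 0.025     ]
t 9.35 tcp [ 0.5033 -0.0309  0.1151] shift mm [   1.9   32.7 -198.8] turn 4.9959724393387575 j7 -1.58
```

Run:
```python
from h import *
for u,v in((281,397),(281,379),(300,397),(262,397)): print(p2w('top',u/1.5,v/1.5,.085))
```

```text
[0.36776665 0.18170881 0.085     ]
[0.40344131 0.18089403 0.085     ]
[0.36546029 0.14360091 0.085     ]
[0.37007212 0.21980201 0.085     ]
```

Call:
servo_tool:
  motion:
    - [0,0.004,-0.03,1,-0.341]
    - [0,0.01,-0.065,2,-0.341]
    - [0,0.016,-0.1,3,-0.341]
    - [0,0.022,-0.135,4,-0.341]
    - [0,0.028,-0.165,5,-0.341]
    - [0,0.032,-0.185,5,-0.341]
    - [0,0.032,-0.196,5,-0.341]
    - [0,0.032,-0.196,5,-0.341]

```text
clock: 10.15
tcp_pos: [0.4985, 0.169, 0.1154]
orientation: [1.136, 1.258, -1.137]
contact_force: [0.0, 0.4, -1.8]
grip_width: 0.0575
```

```bash
python3 look.py s9 255 110 110 85 7
```

```text
t 10.15 tcp [0.4985 0.169  0.1154] w 0.0575 F [ 0.   0.4 -1.8]
[[-0.003  0.995  0.098]
 [ 0.002  0.098 -0.995]
 [-1.    -0.003 -0.002]] [-0.23  0.43 -0.26  2.01  0.16  0.73 -2.06]
```

View pics/s9.png

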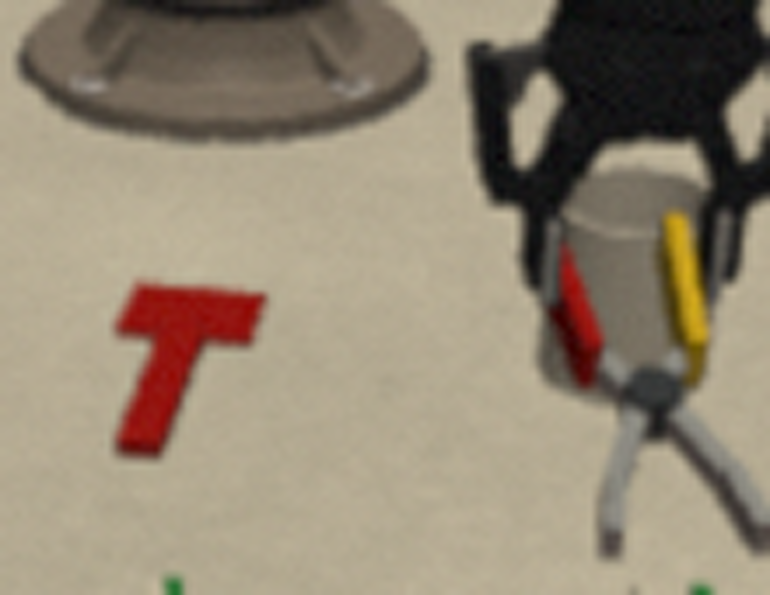

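Run:
```python
from pl import *
p,r=st();x0,y0,s=255,110,7
q,pos=solve(p,r,[((78,0,0),((608+763)/2,(557+550)/2)),((-22,0,26),((590+695)/2,(352+345)/2)),((-102,0,26),((566+675)/2,(247+215)/2)),((0,0,16),(651,382))],x0,y0,s)
pr=lambda P:np.round((w2p('scene',P)-[x0-.5,y0-.5])*s).astype(int)
L_=(.674,.1813,np.radians(5.5))
print('gtab end top',pr(cpt(L_,(-66,5,36),1)),'wtab end top',pr(cpt(L_,(-66,-4,36))),'want J',cpt(L_,(-54,6,25)))
print('gtab y scale px/mm', pr(cpt(L_,(-66,15,36),1)))
```

```text
t 10.2 tcp [0.4987 0.1673 0.1152] w 0.0572 F [-0.1 -0.9 -1.8]
[[-0.003  0.995  0.097]
 [ 0.001  0.097 -0.995]
 [-1.    -0.003 -0.001]] [-0.23  0.43 -0.26  2.01  0.16  0.73 -2.06]
dx dy dz pitch yaw [ 0.0149  0.0008 -0.0069  0.0793 -0.0484] [ -3.  -1.   5. -10.  -4.   1.   2.  10.]
jaw centre rel TCP (f,u,z): [0.1282, -0.0048, -0.0319] world [0.6267 0.1749 0.0833]
gtab end top [710 587] wtab end top [646 586] want J [0.61967353 0.18209671 0.025     ]
gtab y scale px/mm [738 589]
```

Call:
servo_tool:
  motion:
    - [0.0,-0.004,0.002,-2.5,-0.341]
    - [0.015,-0.004,0.002,-2.5,-0.341]
    - [0.03,-0.004,0.002,-2.5,-0.341]
    - [0.04,-0.004,0.002,-2.5,-0.341]
    - [0.048,-0.004,0.002,-2.5,-0.341]
    - [0.056,-0.004,0.002,-2.5,-0.341]
    - [0.056,-0.004,0.002,-2.5,-0.341]

```text
clock: 10.9
tcp_pos: [0.4943, 0.1644, 0.0584]
orientation: [1.104, 1.276, -1.108]
contact_force: [0.2, -0.2, -1.3]
grip_width: 0.0576
```

```bash
python3 look.py s10 300 130 80 80 6;python3 - <<'E'
from h import *
im=grab_frame('top')[:,:,::-1];cv2.imwrite('pics/raw_t10.png',im)
a=cv2.imread('pics/s10.png');b=cv2.resize(im[140:200,235:300],(520,480),interpolation=cv2.INTER_CUBIC)[:, :310]
cv2.imwrite('pics/c10.png',np.hstack([a,b]))
E
```

```text
t 10.9 tcp [0.4943 0.1644 0.0584] w 0.0576 F [ 0.2 -0.2 -1.3]
[[-0.004  0.99   0.14 ]
 [ 0.     0.14  -0.99 ]
 [-1.    -0.004 -0.001]] [-0.24  0.51 -0.25  2.05  0.21  0.61 -2.06]
```

View pics/c10.png

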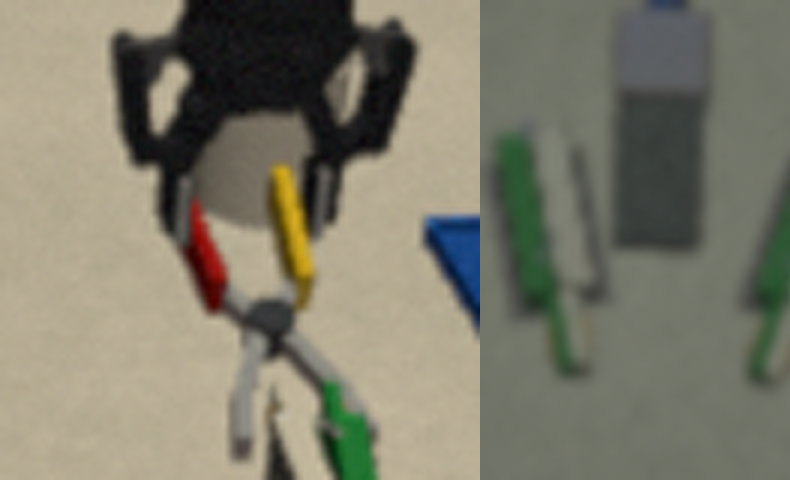

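M and R are shut: the top crop shows their tabs together at (572,370) and (770,370). The L tabs lie between the jaws, so squeeze.

Call:
servo_tool:
  motion:
    - [0,0,0,0,-0.1]
    - [0,0,0,0,0.1]
    - [0,0,0,0,0.26]
    - [0,0,0,0,0.26]
    - [0,0,0,0,0.26]
    - [0,0,0,0,0.26]
  force: 60

```text
clock: 11.6
tcp_pos: [0.4947, 0.1649, 0.0593]
orientation: [1.104, 1.275, -1.107]
contact_force: [-0.5, 0.3, -1.9]
grip_width: 0.032
```

Call:
servo_tool:
  motion:
    - [0,0,0,0,-0.1]
    - [0,0,0,0,-0.341]
    - [0,0,0,0,-0.341]
    - [0,0,0,0,-0.341]
    - [0,0,0,0,-0.341]
    - [-0.02,0,0,0,-0.341]
    - [-0.04,0,0,0,-0.341]
    - [-0.055,0,0,0,-0.341]
  force: 30

```text
clock: 12.4
tcp_pos: [0.4951, 0.165, 0.1153]
orientation: [1.105, 1.275, -1.106]
contact_force: [-0.5, 0.3, -0.6]
grip_width: 0.0575
```

Run:
```python
from h import *
st();im=grab_frame('top')[:,:,::-1];cv2.imwrite('pics/raw_t11.png',im)
s=grab_frame('scene')[:,:,::-1];cv2.imwrite('pics/raw_s11.png',s)
# pivot over mat: TCP = matcentre - (pivot offset ~.065) along pliers x
to([.445-.062,-.2127+.012,.115],-12-90);to([.412,-.21,.115],-97.5)
```

```text
t 12.4 tcp [0.4951 0.165  0.1153] w 0.0575 F [-0.5  0.3 -0.6]
[[-0.003  0.99   0.14 ]
 [ 0.001  0.14  -0.99 ]
 [-1.    -0.002 -0.001]] [-0.22  0.42 -0.27  2.02  0.16  0.72 -2.02]
t 12.5 tcp [0.4962 0.1654 0.1161] shift mm [ 3.000e-01 -1.632e+02  3.467e+02] turn 20.026291380936314 j7 -2.02
t 12.5 tcp [0.4962 0.1654 0.1161] shift mm [ 3.000e-01 -1.358e+02  3.600e+02] turn 15.526291380936314 j7 -2.02
```

Run:
```python
import cv2,numpy as np
for n in('top0','t11'):
    im=cv2.imread(f'pics/raw_{n}.png').astype(int)
    for nm,r0,r1,c0,c1 in(('L',179,194,180,200),):
        print(n,nm);
        for r in range(r0,r1,2): print(r,' '.join('%3d/%-3d'%(im[r,c,1]-im[r,c].min(),im[r,c].min()) for c in range(c0,c1)))
```

```text
top0 L
179  11/99   13/89   23/65   37/42   40/40   39/38   28/29   11/30    6/55    8/82   11/99   11/105  12/103  11/94    8/67    4/56    3/65    7/81   10/95   13/98 
181  11/102  13/95   15/75   20/50   28/36   34/32   27/28   14/28    6/50    5/70   11/88   11/91   10/72    6/57    6/50    4/57    3/63    6/72   10/89   11/98 
183  12/99   12/99   12/97   12/87   20/68   30/48   30/32   13/36    6/60    7/78   10/93   12/100  11/79   10/62   10/76   10/85   10/88   10/91   12/95   11/98 
185  12/99   11/101  12/100  13/95   21/73   30/49   31/32   14/47   11/83   12/98   12/102  13/102  14/85   15/68   13/82   11/97   12/99   12/100  11/99   11/100
187  11/100  11/100  11/100  12/95   22/71   31/48   29/35   14/50   11/88   12/101  12/103  11/106  13/97   14/73   13/75   12/92   13/98   12/100  11/100  12/100
189  11/100  12/100  12/101  13/96   20/74   30/48   30/32   15/52   12/86   12/100  13/102  12/103  10/95   11/72   11/76   11/93   12/99   13/99   12/100  12/100
191  12/99   12/101  11/100  12/100  14/90   14/70   15/51   12/59   12/88   11/99   11/100  11/93   10/81   
[... 836 characters left out ...]
/95    4/89    6/83   11/95   12/104  12/105
187   6/52   10/77   12/98   12/105  13/101  22/78   32/55   24/68   15/98   12/97   14/69   14/68   13/91    8/98    5/94    3/84    5/70   10/88   12/104  12/106
189   6/38    4/37    9/64   11/93   12/103  17/87   24/60   21/57   13/82   11/84   10/70   12/86   11/99    7/99    4/92    2/79    4/70   12/92   13/104  12/106
191   6/50    5/43    5/35    7/53   10/80   12/93   13/93   12/87   12/88   11/88   10/90   12/99   11/101   7/97    3/91    2/75    6/71   12/92   12/104  11/105
193   7/54    6/50    6/45    4/33    5/33    7/58   11/90   12/105  12/106  13/105  12/105  12/104   9/100   4/92    3/83    2/67    7/70   11/93   12/105  13/105
```

Call:
servo_tool:
  motion:
    - [0,-0.01,0.03,2,-0.341]
    - [0,-0.025,0.07,4,-0.341]
    - [0,-0.04,0.11,6,-0.341]
    - [0,-0.06,0.15,8,-0.341]
    - [0,-0.08,0.19,10,-0.341]
    - [0,-0.1,0.23,12,-0.341]
    - [0,-0.115,0.27,14,-0.341]
    - [0,-0.125,0.3,16,-0.341]

```text
clock: 13.3
tcp_pos: [0.4125, -0.1516, 0.1147]
orientation: [1.314, 1.14, -1.314]
contact_force: [0.6, -0.5, -1.8]
grip_width: 0.0574
```

```bash
python3 -c "
from h import *
st();to([.403,-.203,.045],-98)"
```

```text
t 13.3 tcp [ 0.4125 -0.1516  0.1147] w 0.0574 F [ 0.6 -0.5 -1.8]
[[-0.001  0.99  -0.142]
 [ 0.002 -0.142 -0.99 ]
 [-1.    -0.001 -0.002]] [ 0.33  0.3  -0.13  2.21  0.06  0.64 -1.56]
t 13.3 tcp [ 0.4125 -0.1516  0.1147] shift mm [69.6 -2.1 52.3] turn -0.1832399182249418 j7 -1.56
```

Call:
servo_tool:
  motion:
    - [0,-0.003,0.025,0,-0.341]
    - [0.02,-0.006,0.052,0,-0.341]
    - [0.045,-0.006,0.052,0,-0.341]
    - [0.065,-0.006,0.052,0,-0.341]
    - [0.072,-0.006,0.052,0,-0.341]
    - [0.078,-0.006,0.052,0,-0.341]
    - [0.081,-0.006,0.052,0,-0.341]
    - [0.081,-0.006,0.052,0,-0.341]

```text
clock: 14.1
tcp_pos: [0.3994, -0.202, 0.0338]
orientation: [1.314, 1.14, -1.313]
contact_force: [0.3, -0.3, -0.1]
grip_width: 0.0575
```

Call:
servo_tool:
  motion:
    - [0,0,0,0,-0.5]
    - [0,0,0,0,-0.75]
    - [0,0,0,0,-1]
    - [0,0,0,0,-1]
    - [0,0,0,0,-1]
    - [-0.03,0,0,0,-1]
    - [-0.07,0,0,0,-1]
    - [-0.1,0,0,0,-1]

```text
clock: 14.9
tcp_pos: [0.3996, -0.2022, 0.1355]
orientation: [1.314, 1.14, -1.313]
contact_force: [1.1, -0.1, -0.9]
grip_width: 0.0854
```

Call:
servo_tool:
  motion:
    - [0,-0.01,-0.03,0,-1]
    - [0,-0.01,-0.07,0,-1]
    - [0,-0.01,-0.12,0,-1]
    - [0,-0.01,-0.17,0,-1]
    - [0,-0.01,-0.22,0,-1]
    - [0,-0.01,-0.25,0,-1]
    - [0,-0.01,-0.25,0,-1]

```text
clock: 15.6
tcp_pos: [0.4259, 0.0515, 0.1363]
orientation: [1.311, 1.144, -1.305]
contact_force: [0.4, 0.0, 0.3]
grip_width: 0.0852
```

Run:
```python
from h import *
st();im=grab_frame('top')[:,:,::-1];cv2.imwrite('pics/raw_t12.png',im)
a=cv2.resize(im[145:205,170:300],None,fx=6,fy=6,interpolation=cv2.INTER_CUBIC)
b=cv2.resize(im[195:270,270:400],None,fx=3,fy=3,interpolation=cv2.INTER_CUBIC)
c=np.zeros((a.shape[0]+b.shape[0],780,3),np.uint8);c[:360]=a;c[360:,:390]=b
d=cv2.resize(im[170:265,105:235],None,fx=2.3,fy=2.3,interpolation=cv2.INTER_CUBIC);c[360:360+d.shape[0],400:400+d.shape[1]]=d[:225]
cv2.imwrite('pics/c12.png',c)
```

```text
t 15.6 tcp [0.4259 0.0515 0.1363] w 0.0852 F [0.4 0.  0.3]
[[ 0.002  0.991 -0.134]
 [ 0.003 -0.134 -0.991]
 [-1.     0.001 -0.004]] [-0.03  0.25 -0.27  2.21  0.1   0.69 -2.07]
```

View pics/c12.png

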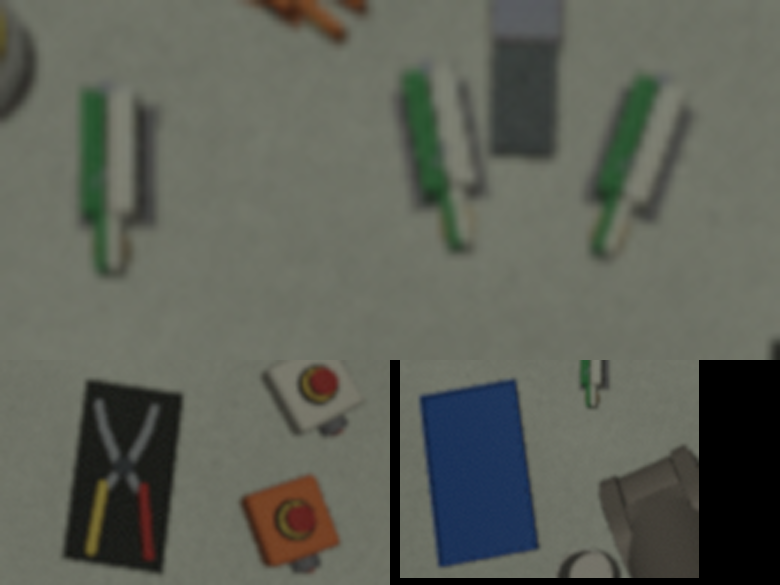

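All three cassettes are shut (tab pairs together at (110,270), (457,245), (605,250)). The pliers lie flat in the mat's middle with the pivot at (123,467). Next I fit the shut poses.

```bash
cat > fg.py <<'E'
from fit import *
def fitg(im,x0,z0=0):
    u,v=w2p('top',[x0[0],x0[1],.03]);win=[int(u)-28,int(v)-28,int(u)+28,int(v)+28]
    sub=im[win[1]:win[3],win[0]:win[2]].astype(float)
    gi=sub[...,1]-np.maximum(sub[...,0],sub[...,2]);md=np.median(gi);gi=np.clip((gi-md-5)/(np.percentile(gi,98)-md-8),0,1)
    w,g=model(*x0,0,z0);roi=cv2.resize(cv2.dilate(draw(w+g,win),np.ones((9*S,9*S))),gi.shape[::-1])>127
    def cost(p):
        w,g=model(*p,0,z0);m=draw(g,win);mw=draw(w,win)
        if p[1]>0: m[mw>0]=0
        m=cv2.GaussianBlur(cv2.resize(m,gi.shape[::-1],interpolation=cv2.INTER_AREA)/255.,(0,0),.7)
        return (((m-gi)**2)*roi).sum()
    r=min((minimize(cost,np.array(x0)+[0,0,d],method='Nelder-Mead',options=dict(initial_simplex=np.array(x0)+[0,0,d]+np.vstack([np.zeros(3),np.diag([.008,.008,.1])]))) for d in(-.1,0,.1)),key=lambda r:r.fun)
    return r.x,r.fun
E
python3 - <<'E'
from fg import *
im=cv2.imread('pics/raw_t12.png')
for n,x in[('L',[.673,.177,0.]),('M',[.675,-.003,.17]),('R',[.662,-.108,-.4])]:
    p,f=fitg(im,x);print(n,np.round(p,4),'yaw',round(np.degrees(p[2]),1),round(f,1));to([p[0],p[1],.09],np.degrees(p[2])-90)
E
```

```text
L [ 0.6757  0.183  -0.0215] yaw -1.2 5.0
t 15.65 tcp [0.4253 0.0487 0.136 ] shift mm [  46.4  229.6 -167.2] turn -6.658337069135939 j7 -2.07
M [6.784e-01 3.000e-04 1.416e-01] yaw 8.1 7.7
t 15.65 tcp [0.4253 0.0487 0.136 ] shift mm [ 46.  257.4  13.4] turn -16.002374535587407 j7 -2.07
R [ 0.6662 -0.1105 -0.3916] yaw -22.4 12.1
t 15.65 tcp [0.4253 0.0487 0.136 ] shift mm [ 45.8 260.5 124.8] turn 14.551423050918956 j7 -2.07
```

Call:
servo_tool:
  motion:
    - [0,0.035,-0.025,-1,-1]
    - [0,0.07,-0.05,-2,-1]
    - [0,0.105,-0.075,-3,-1]
    - [0,0.14,-0.1,-4,-1]
    - [0,0.175,-0.125,-5.5,-1]
    - [0,0.205,-0.15,-6.6,-1]
    - [0.02,0.228,-0.165,-6.6,-1]
    - [0.04,0.228,-0.165,-6.6,-1]
  force: 30

```text
clock: 16.45
tcp_pos: [0.6773, 0.1809, 0.096]
orientation: [1.231, 1.197, -1.222]
contact_force: [-0.4, -0.1, -0.2]
grip_width: 0.0854
```

Run:
```python
from h import *
to([.675,.1815,.032],-91.2)
```

```text
t 16.45 tcp [0.6773 0.1809 0.096 ] shift mm [63.9 -2.5 -0.3] turn -0.14750858923120802 j7 -2.09
```

Call:
servo_tool:
  motion:
    - [0.025,-0.002,0,0,-1]
    - [0.05,-0.002,0,0,-1]
    - [0.064,-0.002,0,0,-1]
    - [0.064,-0.002,0,0,-0.4]
    - [0.064,-0.002,0,0,0.5]
    - [0.064,-0.002,0,0,0.5]
    - [0.064,-0.002,0,0,0.5]
    - [0.064,-0.002,0,0,0.5]
  force: 40

```text
clock: 17.25
tcp_pos: [0.6766, 0.1812, 0.0338]
orientation: [1.232, 1.196, -1.22]
contact_force: [-1.3, -1.5, 7.0]
grip_width: 0.0288
```

Call:
servo_tool:
  motion:
    - [-0.02,0,0,0,0.5]
    - [-0.05,0,0,0,0.5]
    - [-0.08,0,0,0,0.5]
    - [-0.09,0,0,0,0.5]
    - [-0.09,0,0,0,0.5]

```text
clock: 17.75
tcp_pos: [0.6769, 0.1812, 0.1254]
orientation: [1.234, 1.194, -1.218]
contact_force: [0.6, -0.1, -1.8]
grip_width: 0.0282
```

```bash
cat > slots.py <<'E'
from h import *
a=np.radians(7.4);x=np.array([np.cos(a),np.sin(a)]);n=np.array([-x[1],x[0]]);C=np.array([.5269,.3481])
def slot(k): return C+.075*k*x+.008*n
E
python3 - <<'E'
from slots import *
st();to([*slot(1),.04],7.4);print(slot(-1),slot(0),slot(1))
E
```

```text
t 17.75 tcp [0.6769 0.1812 0.1254] w 0.0282 F [ 0.6 -0.1 -1.8]
[[ 0.009  1.    -0.024]
 [ 0.004 -0.024 -1.   ]
 [-1.     0.009 -0.005]] [-0.18  0.65 -0.25  1.58  0.18  0.92 -2.09]
t 17.75 tcp [0.6769 0.1812 0.1254] shift mm [  85.5  -81.9 -182.2] turn 81.23761671551324 j7 -2.09
[0.4514943 0.3463737] [0.52586964 0.35603337] [0.60024497 0.36569304]
```

Call:
servo_tool:
  motion:
    - [-0.03,0,0,-6,0.5]
    - [-0.035,-0.01,-0.02,-14,0.5]
    - [-0.035,-0.025,-0.05,-22,0.5]
    - [-0.035,-0.045,-0.08,-30,0.5]
    - [-0.035,-0.06,-0.11,-38,0.5]
    - [-0.035,-0.07,-0.14,-46,0.5]
    - [-0.035,-0.08,-0.165,-54,0.5]
    - [-0.035,-0.08,-0.18,-62,0.5]

```text
clock: 18.55
tcp_pos: [0.5974, 0.3659, 0.1582]
orientation: [0.398, 1.531, -0.389]
contact_force: [-1.0, 0.4, -2.2]
grip_width: 0.0286
```

Call:
servo_tool:
  motion:
    - [0,0,0,-8,0.5]
    - [0,0,0,-16,0.5]
    - [0,0,0,-24,0.5]
    - [0,0,0,-32,0.5]
    - [0,0,0,-36.5,0.5]
    - [0,0,0,-36.5,0.5]

```text
clock: 19.15
tcp_pos: [0.5965, 0.365, 0.1556]
orientation: [-0.104, 1.566, 0.108]
contact_force: [0.1, -0.1, -2.1]
grip_width: 0.0283
```

Run:
```python
from slots import *
st();to([*slot(1),.04],7.4)
```

```text
t 19.15 tcp [0.5965 0.365  0.1556] w 0.0283 F [ 0.1 -0.1 -2.1]
[[ 0.002 -0.135  0.991]
 [ 0.003  0.991  0.135]
 [-1.     0.003  0.002]] [-0.2   0.7  -0.66  1.54  0.47  1.07 -0.85]
t 19.15 tcp [0.5965 0.365  0.1556] shift mm [ 1.156e+02 -1.000e-01  3.600e+00] turn 0.3582321331451652 j7 -0.85
```

Call:
servo_tool:
  motion:
    - [0.04,0,0.004,0,0.5]
    - [0.08,0,0.004,0,0.5]
    - [0.1,0,0.004,0,0.5]
    - [0.11,0,0.004,0,0.5]
    - [0.116,0,0.004,0,0.5]
    - [0.116,0,0.004,0,0.5]

```text
clock: 19.75
tcp_pos: [0.6011, 0.3666, 0.0404]
orientation: [-0.103, 1.565, 0.109]
contact_force: [-0.2, 0.2, -1.5]
grip_width: 0.0289
```

Call:
servo_tool:
  motion:
    - [0,0,0,0,0.2]
    - [0,0,0,0,0]
    - [0,0,0,0,-0.05]
    - [-0.03,0,0,0,-0.05]
    - [-0.07,0,0,0,-0.05]
    - [-0.11,0,0,0,-0.1]

```text
clock: 20.35
tcp_pos: [0.6006, 0.366, 0.1518]
orientation: [-0.103, 1.566, 0.109]
contact_force: [-0.1, -0.1, -0.2]
grip_width: 0.0472
```

Run:
```python
from fg import *
st();im=grab_frame('top')[:,:,::-1].copy();cv2.imwrite('pics/raw_t13.png',im)
for n,x in[('M',[.678,.0,.14]),('R',[.666,-.1105,-.39])]:
    p,f=fitg(im,x);print(n,np.round(p,4),'yaw',round(np.degrees(p[2]),1),round(f,1));to([p[0],p[1],.09],np.degrees(p[2])-90)
p,f=fitg(im,[.6,.3657,np.radians(97.4)],.005);print('Lplaced',np.round(p,4),f)
```

```text
t 20.35 tcp [0.6006 0.366  0.1518] w 0.0472 F [-0.1 -0.1 -0.2]
[[ 0.002 -0.135  0.991]
 [ 0.004  0.991  0.135]
 [-1.     0.003  0.003]] [-0.21  0.7  -0.66  1.53  0.47  1.06 -0.85]
M [6.786e-01 2.000e-04 1.399e-01] yaw 8.0 7.3
t 20.4 tcp [0.6034 0.3689 0.1602] shift mm [  67.2 -376.1   24.1] turn 89.70478813361152 j7 -0.84
R [ 0.6661 -0.1103 -0.3817] yaw -21.9 11.6
t 20.4 tcp [0.6034 0.3689 0.1602] shift mm [  66.  -483.9   -3. ] turn -60.41102678688438 j7 -0.84
Lplaced [0.6    0.3657 1.6   ] nanfg.py:5: RuntimeWarning: divide by zero encountered in divide
  gi=sub[...,1]-np.maximum(sub[...,0],sub[...,2]);md=np.median(gi);gi=np.clip((gi-md-5)/(np.percentile(gi,98)-md-8),0,1)
fg.py:5: RuntimeWarning: invalid value encountered in divide
  gi=sub[...,1]-np.maximum(sub[...,0],sub[...,2]);md=np.median(gi);gi=np.clip((gi-md-5)/(np.percentile(gi,98)-md-8),0,1)
```

Call:
servo_tool:
  motion:
    - [0,-0.04,0,8,-0.29]
    - [0,-0.09,0,16,-0.29]
    - [0,-0.14,0.002,24,-0.29]
    - [0,-0.19,0.004,32,-0.29]
    - [0,-0.24,0.005,40,-0.29]
    - [0,-0.29,0.007,48,-0.29]
    - [0,-0.335,0.009,56,-0.29]
    - [0,-0.377,0.009,64,-0.29]

```text
clock: 21.2
tcp_pos: [0.6635, -0.0061, 0.1578]
orientation: [0.782, 1.423, -0.758]
contact_force: [0.0, 0.3, 0.9]
grip_width: 0.0552
```

Call:
servo_tool:
  motion:
    - [0,0,0,8,-0.29]
    - [0,0,0,16,-0.29]
    - [0,0,0,24,-0.29]
    - [0,0,0,26,-0.29]
    - [0,0,0,26,-0.29]

```text
clock: 21.7
tcp_pos: [0.6636, -0.0058, 0.1583]
orientation: [1.128, 1.263, -1.1]
contact_force: [0.3, -0.4, -0.1]
grip_width: 0.0553
```

Run:
```python
from fg import *
im=grab_frame('top')[:,:,::-1].copy();cv2.imwrite('pics/raw_t14.png',im)
im2=im.copy()
p,f=fitg(im,[.6,.3657,np.radians(97.4)],.005);print('Lplaced',np.round(p,4),np.degrees(p[2]),f)
to([.6635,-.003,.045],8.0-90)
```

```text
Lplaced [0.607  0.3699 1.6973] 97.24639101189403 10.783524291105355
t 21.75 tcp [ 0.6636 -0.0058  0.1582] shift mm [113.3  -1.5  -1.9] turn -0.5872011714006078 j7 -1.67
```

Call:
servo_tool:
  motion:
    - [0.04,-0.002,-0.002,0,-0.29]
    - [0.08,-0.002,-0.002,0,-0.29]
    - [0.1,-0.002,-0.002,0,-0.29]
    - [0.113,-0.002,-0.002,0,-0.29]
    - [0.113,-0.002,-0.002,0,0.1]
    - [0.113,-0.002,-0.002,0,0.5]
    - [0.113,-0.002,-0.002,0,0.5]
    - [0.113,-0.002,-0.002,0,0.5]
  force: 40

```text
clock: 22.55
tcp_pos: [0.6636, -0.003, 0.0464]
orientation: [1.127, 1.262, -1.098]
contact_force: [0.4, -0.9, -1.8]
grip_width: 0.0276
```

Call:
servo_tool:
  motion:
    - [-0.02,0,0,0,0.5]
    - [-0.05,0,0,0,0.5]
    - [-0.08,0,0,0,0.5]
    - [-0.11,0,0,0,0.5]
    - [-0.12,0,0,0,0.5]
    - [-0.12,0,0,0,0.5]

```text
clock: 23.15
tcp_pos: [0.6628, -0.0042, 0.1683]
orientation: [1.129, 1.259, -1.095]
contact_force: [0.6, 0.2, -3.1]
grip_width: 0.0275
```

Run:
```python
from slots import *
st();t=slot(0)+(-.015)*n;print(t);to([*t,.17],7.4)
```

```text
t 23.15 tcp [ 0.6628 -0.0042  0.1683] w 0.0275 F [ 0.6  0.2 -3.1]
[[ 0.019  0.991  0.129]
 [ 0.01   0.129 -0.992]
 [-1.     0.02  -0.007]] [ 0.13  0.55 -0.3   1.66  0.18  0.94 -1.67]
[0.52780157 0.3411583 ]
t 23.15 tcp [ 0.6628 -0.0042  0.1683] shift mm [  -0.9  -89.4 -359.9] turn 89.9983178874387 j7 -1.67
```

Call:
servo_tool:
  motion:
    - [0,-0.01,-0.03,-8,0.5]
    - [0,-0.02,-0.075,-16,0.5]
    - [0,-0.033,-0.12,-24,0.5]
    - [0,-0.045,-0.165,-32,0.5]
    - [0,-0.056,-0.21,-40,0.5]
    - [0,-0.067,-0.255,-48,0.5]
    - [0,-0.078,-0.3,-56,0.5]
    - [0,-0.088,-0.345,-64,0.5]

```text
clock: 23.95
tcp_pos: [0.5293, 0.3274, 0.167]
orientation: [0.258, 1.541, -0.241]
contact_force: [0.9, 0.5, -2.5]
grip_width: 0.0275
```

Call:
servo_tool:
  motion:
    - [0,0,0,-8,0.5]
    - [0,0,0,-16,0.5]
    - [0,0,0,-24,0.5]
    - [0,0,0,-26,0.5]
    - [0,0,0,-26,0.5]

```text
clock: 24.45
tcp_pos: [0.5284, 0.3267, 0.1649]
orientation: [-0.101, 1.554, 0.111]
contact_force: [0.0, 0.7, -1.4]
grip_width: 0.0275
```

Run:
```python
from slots import *
st();t=slot(0)+(-.015)*n;to([*t,.053],7.4)
```

```text
t 24.45 tcp [0.5284 0.3267 0.1649] w 0.0275 F [ 0.   0.7 -1.4]
[[ 0.014 -0.135  0.991]
 [ 0.007  0.991  0.135]
 [-1.     0.005  0.015]] [-0.14  0.57 -0.71  1.74  0.44  0.98 -0.88]
t 24.45 tcp [0.5284 0.3267 0.1649] shift mm [112.   13.8  -0.2] turn 0.3472326978116911 j7 -0.88
```

Call:
servo_tool:
  motion:
    - [0.02,0.014,0,0,0.5]
    - [0.05,0.014,0,0,0.5]
    - [0.08,0.014,0,0,0.5]
    - [0.1,0.014,0,0,0.5]
    - [0.108,0.014,0,0,0.5]
    - [0.113,0.014,0,0,0.5]
    - [0.113,0.014,0,0,0.5]

```text
clock: 25.15
tcp_pos: [0.5278, 0.3415, 0.0523]
orientation: [-0.101, 1.554, 0.11]
contact_force: [0.0, -0.3, -0.9]
grip_width: 0.0271
```

Call:
servo_tool:
  motion:
    - [0,0,0,0,0.2]
    - [0,0,0,0,0]
    - [0,0,0,0,-0.05]
    - [-0.03,0,0,0,-0.05]
    - [-0.07,0,0,0,-0.05]
    - [-0.11,0,0,0,-0.1]

```text
clock: 25.75
tcp_pos: [0.526, 0.3406, 0.1635]
orientation: [-0.101, 1.555, 0.11]
contact_force: [-0.2, 0.2, 0.5]
grip_width: 0.0467
```

Run:
```python
from fg import *
st();im=grab_frame('top')[:,:,::-1].copy();cv2.imwrite('pics/raw_t15.png',im)
p,f=fitg(im,[.666,-.1105,-.39]);print('R',np.round(p,4),'yaw',round(np.degrees(p[2]),1),round(f,1));to([*(p[:2]-.01*np.array([np.cos(p[2]),np.sin(p[2])])),.16],np.degrees(p[2])-90)
```

```text
t 25.75 tcp [0.526  0.3406 0.1635] w 0.0467 F [-0.2  0.2  0.5]
[[ 0.013 -0.135  0.991]
 [ 0.007  0.991  0.134]
 [-1.     0.005  0.013]] [-0.16  0.58 -0.71  1.73  0.45  0.98 -0.91]
R [ 0.6653 -0.1104 -0.3912] yaw -22.4 12.4
t 25.8 tcp [0.5286 0.3436 0.171 ] shift mm [   8.  -463.3   65.6] turn -59.86259496994239 j7 -0.9
```

Call:
servo_tool:
  motion:
    - [0,-0.03,0.004,8,-0.29]
    - [0,-0.07,0.01,16,-0.29]
    - [0,-0.11,0.016,24,-0.29]
    - [0,-0.15,0.02,32,-0.29]
    - [0,-0.19,0.025,40,-0.29]
    - [0,-0.23,0.03,48,-0.29]
    - [0,-0.27,0.035,56,-0.29]
    - [0,-0.3,0.04,60,-0.29]

```text
clock: 26.6
tcp_pos: [0.6093, 0.0484, 0.1693]
orientation: [0.732, 1.434, -0.7]
contact_force: [-0.3, 0.3, -0.3]
grip_width: 0.0551
```

Run:
```python
from h import *
to([.656,-.108,.13],-22.4-90)
```

```text
t 26.6 tcp [0.6093 0.0484 0.1693] shift mm [ 38.5 -58.6 152.6] turn 59.71209377514415 j7 -1.31
```

Call:
servo_tool:
  motion:
    - [0,-0.01,0.02,8,-0.29]
    - [0,-0.018,0.045,16,-0.29]
    - [0.005,-0.026,0.07,24,-0.29]
    - [0.01,-0.035,0.095,32,-0.29]
    - [0.015,-0.043,0.12,40,-0.29]
    - [0.02,-0.055,0.145,48,-0.29]
    - [0.025,-0.059,0.153,56,-0.29]
    - [0.03,-0.059,0.153,60,-0.29]

```text
clock: 27.4
tcp_pos: [0.6561, -0.1116, 0.1384]
orientation: [1.521, 0.985, -1.477]
contact_force: [-0.0, 0.3, 0.2]
grip_width: 0.055
```

Run:
```python
from h import *
to([.656,-.108,.042],-22.4-90)
```

```text
t 27.4 tcp [ 0.6561 -0.1116  0.1384] shift mm [96.4 -3.2 -1.5] turn -0.7513565342039072 j7 -1.98
```

Call:
servo_tool:
  motion:
    - [0.03,-0.003,-0.001,-0.5,-0.29]
    - [0.06,-0.003,-0.001,-0.5,-0.29]
    - [0.085,-0.003,-0.001,-0.5,-0.29]
    - [0.096,-0.003,-0.001,-0.5,-0.29]
    - [0.096,-0.003,-0.001,-0.5,0.1]
    - [0.096,-0.003,-0.001,-0.5,0.5]
    - [0.096,-0.003,-0.001,-0.5,0.5]
    - [0.096,-0.003,-0.001,-0.5,0.5]
  force: 40

```text
clock: 28.2
tcp_pos: [0.6565, -0.1087, 0.0435]
orientation: [1.516, 0.989, -1.47]
contact_force: [-0.5, -0.1, -2.1]
grip_width: 0.028
```

Call:
servo_tool:
  motion:
    - [-0.02,0,0,0,0.5]
    - [-0.05,0,0,0,0.5]
    - [-0.08,0,0,0,0.5]
    - [-0.11,0,0,0,0.5]
    - [-0.125,0,0,0,0.5]
    - [-0.125,0,0,0,0.5]

```text
clock: 28.8
tcp_pos: [0.655, -0.1101, 0.1714]
orientation: [1.519, 0.985, -1.465]
contact_force: [0.8, -0.2, -1.9]
grip_width: 0.0281
```

Run:
```python
from slots import *
st();t=slot(-1)+(-.010)*n;print(t);to([*t,.17],7.4)
```

```text
t 28.8 tcp [ 0.655  -0.1101  0.1714] w 0.0281 F [ 0.8 -0.2 -1.9]
[[ 0.03   0.922 -0.385]
 [ 0.009 -0.386 -0.923]
 [-1.     0.024 -0.02 ]] [ 0.2   0.53 -0.17  1.67  0.09  0.92 -1.97]
[0.45278225 0.33645699]
t 28.8 tcp [ 0.655  -0.1101  0.1714] shift mm [  -0.7 -358.7 -334.1] turn 59.936484255227725 j7 -1.97
```

Call:
servo_tool:
  motion:
    - [0,-0.02,-0.02,-8,0.5]
    - [0,-0.045,-0.042,-16,0.5]
    - [0,-0.07,-0.065,-24,0.5]
    - [0,-0.095,-0.089,-32,0.5]
    - [0,-0.12,-0.112,-40,0.5]
    - [0,-0.145,-0.135,-48,0.5]
    - [0,-0.17,-0.158,-56,0.5]
    - [0,-0.19,-0.175,-60,0.5]

```text
clock: 29.6
tcp_pos: [0.5452, 0.1266, 0.1687]
orientation: [0.727, 1.43, -0.694]
contact_force: [0.5, 0.2, -1.7]
grip_width: 0.0277
```

Run:
```python
from slots import *
st();t=slot(-1)+(-.010)*n;to([*t,.17],7.4)
```

```text
t 29.6 tcp [0.5452 0.1266 0.1687] w 0.0277 F [ 0.5  0.2 -1.7]
[[ 0.027  0.791  0.611]
 [ 0.009  0.611 -0.792]
 [-1.     0.027  0.009]] [ 0.04  0.41 -0.47  1.91  0.25  0.85 -1.47]
t 29.6 tcp [0.5452 0.1266 0.1687] shift mm [  -1.8   55.1 -222.6] turn -59.752643200187634 j7 -1.47
```

Call:
servo_tool:
  motion:
    - [0,0.005,-0.025,-8,0.5]
    - [0,0.012,-0.055,-16,0.5]
    - [0,0.02,-0.09,-24,0.5]
    - [0,0.03,-0.125,-32,0.5]
    - [0,0.04,-0.16,-40,0.5]
    - [0,0.05,-0.195,-48,0.5]
    - [0,0.055,-0.22,-56,0.5]
    - [0,0.055,-0.223,-60,0.5]

```text
clock: 30.4
tcp_pos: [0.4496, 0.3406, 0.1676]
orientation: [-0.104, 1.542, 0.12]
contact_force: [0.3, -0.6, -2.2]
grip_width: 0.0278
```

Run:
```python
from slots import *
st();t=slot(-1)+(-.010)*n;to([*t,.0495],7.4)
```

```text
t 30.4 tcp [0.4496 0.3406 0.1676] w 0.0278 F [ 0.3 -0.6 -2.2]
[[ 0.025 -0.143  0.989]
 [ 0.012  0.99   0.142]
 [-1.     0.008  0.027]] [-0.18  0.48 -0.75  1.88  0.43  0.91 -0.99]
t 30.4 tcp [0.4496 0.3406 0.1676] shift mm [118.1  -5.6  -0.6] turn 0.7826468151555588 j7 -0.99
```

Call:
servo_tool:
  motion:
    - [0.03,-0.006,0,0.5,0.5]
    - [0.06,-0.006,0,0.5,0.5]
    - [0.09,-0.006,0,0.5,0.5]
    - [0.108,-0.006,0,0.5,0.5]
    - [0.115,-0.006,0,0.5,0.5]
    - [0.119,-0.006,0,0.5,0.5]
    - [0.119,-0.006,0,0.5,0.5]

```text
clock: 31.1
tcp_pos: [0.4534, 0.3363, 0.0494]
orientation: [-0.097, 1.542, 0.112]
contact_force: [0.1, -0.1, -1.6]
grip_width: 0.0284
```

Call:
servo_tool:
  motion:
    - [0,0,0,0,0.2]
    - [0,0,0,0,0]
    - [0,0,0,0,-0.05]
    - [-0.03,0,0,0,-0.05]
    - [-0.07,0,0,0,-0.05]
    - [-0.11,0,0,0,-0.1]

```text
clock: 31.7
tcp_pos: [0.4503, 0.3349, 0.1606]
orientation: [-0.097, 1.543, 0.113]
contact_force: [0.7, -0.2, 0.2]
grip_width: 0.0472
```

Run:
```python
from h import *
st();to([.524,-.416,.13],-100)
```

```text
t 31.7 tcp [0.4503 0.3349 0.1606] w 0.0472 F [ 0.7 -0.2  0.2]
[[ 0.025 -0.134  0.991]
 [ 0.012  0.991  0.134]
 [-1.     0.008  0.026]] [-0.17  0.49 -0.74  1.89  0.43  0.9  -1.  ]
t 31.7 tcp [0.4503 0.3349 0.1606] shift mm [  23.7 -754.3  -28.1] turn -72.32212183485814 j7 -1.0
```

Call:
servo_tool:
  motion:
    - [-0.01,-0.04,0,0,0.5]
    - [-0.02,-0.09,0,0,1]
    - [-0.02,-0.14,-0.003,0,1]
    - [-0.02,-0.19,-0.006,0,1]
    - [-0.02,-0.24,-0.009,0,1]
    - [-0.02,-0.29,-0.012,0,1]
    - [-0.02,-0.34,-0.014,0,1]
    - [-0.02,-0.385,-0.016,0,1]

```text
clock: 32.5
tcp_pos: [0.4856, -0.0514, 0.1776]
orientation: [-0.097, 1.541, 0.111]
contact_force: [1.1, 0.2, -0.0]
grip_width: 0.0001
```

Call:
servo_tool:
  motion:
    - [0,-0.04,0,0,1]
    - [0,-0.09,-0.003,0,1]
    - [0,-0.14,-0.005,0,1]
    - [0,-0.19,-0.007,0,1]
    - [0,-0.24,-0.009,0,1]
    - [0,-0.29,-0.01,0,1]
    - [0,-0.33,-0.011,0,1]
    - [0,-0.35,-0.012,0,1]

```text
clock: 33.3
tcp_pos: [0.5192, -0.4051, 0.1745]
orientation: [-0.095, 1.542, 0.106]
contact_force: [0.2, 0.5, 0.7]
grip_width: -0.0002
```

Run:
```python
from h import *
st();to([.524,-.416,.13])
im=grab_frame('top')[:,:,::-1].copy();cv2.imwrite('pics/raw_t16.png',im)
s=grab_frame('scene')[:,:,::-1].copy();cv2.imwrite('pics/raw_s16.png',s)
a=cv2.resize(im[165:275,105:215],(440,440),interpolation=cv2.INTER_CUBIC)
b=cv2.resize(s[130:230,340:470],(325,250),interpolation=cv2.INTER_CUBIC)
d=cv2.resize(im[180:220,345:405],(325,217),interpolation=cv2.INTER_CUBIC)
c=np.zeros((480,775,3),np.uint8);c[:440,:440]=a;c[:250,450:]=b;c[255:472,450:]=d
cv2.imwrite('pics/c16.png',c)
```

```text
t 33.3 tcp [ 0.5192 -0.4051  0.1745] w -0.0002 F [0.2 0.5 0.7]
[[ 0.026 -0.128  0.991]
 [ 0.009  0.992  0.128]
 [-1.     0.005  0.027]] [ 0.98  0.58 -0.56  1.65  0.33  0.99  0.44]
t 33.3 tcp [ 0.5192 -0.4051  0.1745] shift mm [ 44.6 -11.6   2.1] turn None j7 0.44
```

View pics/c16.png

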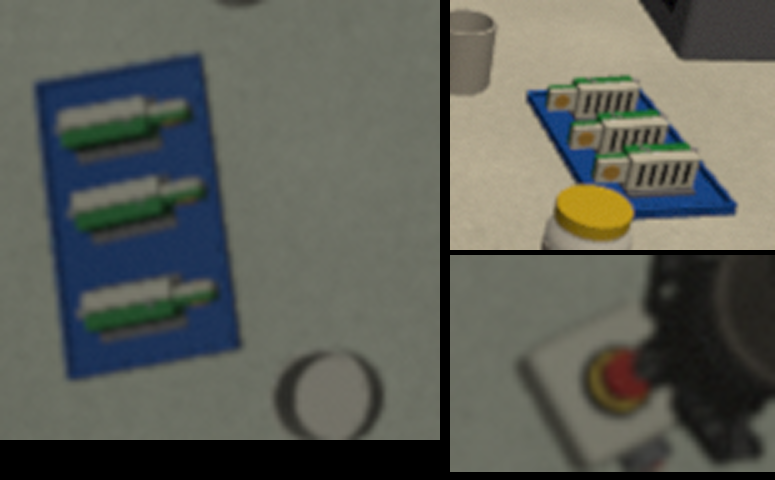

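All three stand upright and shut in the tray. Now the button position, from the red centroid in the clean first picture.

Run:
```python
from h import *
im=cv2.imread('pics/raw_top0.png').astype(int)[195:212,366:388]
m=(im[...,2]-im[...,1])>35;v,u=np.nonzero(m);P=p2w('top',u.mean()+366,v.mean()+195,.068);print(m.sum(),P)
s=cv2.imread('pics/raw_scene0.png').astype(int)[150:185,120:160]
m=(s[...,2]-s[...,1])>60;v,u=np.nonzero(m);print(m.sum(),p2w('scene',u.mean()+120,v.mean()+150,.064));to([P[0],P[1],.12])
```

```text
54 [ 0.52749793 -0.42202107  0.068     ]
159 [ 0.5051162  -0.39700494  0.064     ]
t 33.4 tcp [ 0.5192 -0.4044  0.1743] shift mm [ 54.4 -18.9   4.5] turn None j7 0.44
```

Run:
```python
from h import *
def cent(im,c0,r0,c1,r1):
    s=im[r0:r1,c0:c1].astype(int);m=((s[...,2]-s[...,1])>40)&(s[...,1]<0.45*s[...,2])
    n,l,st_,c=cv2.connectedComponentsWithStats(m.astype(np.uint8));k=1+np.argmax(st_[1:,4]);return st_[k],c[k]+[c0,r0]
a,c=cent(cv2.imread('pics/raw_top0.png'),362,192,392,215);print(a,c,p2w('top',*c,.068))
b,d=cent(cv2.imread('pics/raw_scene0.png'),120,150,155,182);print(b,d,[p2w('scene',*d,z)[:2] for z in(.06,.064)])
P=p2w('top',*c,.068);print('top pos in scene',w2p('scene',P))
```

```text
[12  6  8  8 46] [377.56521739 201.95652174] [ 0.52640324 -0.4217372   0.068     ]
[11 11 10  9 70] [135.67142857 165.25714286] [array([ 0.52632976, -0.42486672]), array([ 0.53340243, -0.42131194])]
top pos in scene [136.14201172 162.86063299]
```

Call:
servo_tool:
  motion:
    - [0.015,-0.01,0.002,0,1]
    - [0.035,-0.019,0.0035,0,1]
    - [0.055,-0.019,0.0035,0,1]
    - [0.07,-0.019,0.0035,0,1]
    - [0.078,-0.019,0.0035,0,1]
    - [0.078,-0.019,0.0035,0,1]

```text
clock: 34.0
tcp_pos: [0.5269, -0.4208, 0.0954]
orientation: [-0.094, 1.543, 0.108]
contact_force: [-0.7, 0.8, 0.4]
grip_width: 0.0
```

```bash
python3 -c "
from h import *
st();to([.5265,-.422,.089])"
```

```text
t 34.0 tcp [ 0.5269 -0.4208  0.0954] w 0.0 F [-0.7  0.8  0.4]
[[ 0.025 -0.128  0.991]
 [ 0.011  0.992  0.128]
 [-1.     0.007  0.026]] [ 0.95  0.69 -0.52  1.66  0.39  0.89  0.41]
t 34.0 tcp [ 0.5269 -0.4208  0.0954] shift mm [ 6.4 -1.1 -0.7] turn None j7 0.41
```

Call:
servo_tool:
  motion:
    - [0.003,-0.001,0,0,1]
    - [0.006,-0.001,0,0,1]
    - [0.008,-0.001,0,0,1]
    - [0.009,-0.001,0,0,1]
    - [0.009,-0.001,0,0,1]

```text
clock: 34.5
tcp_pos: [0.5276, -0.4219, 0.0868]
orientation: [-0.094, 1.542, 0.107]
contact_force: [-0.4, -0.5, 1.2]
grip_width: -0.0002
```

```bash
python3 -c "
from h import *
st()"
```

```text
t 34.5 tcp [ 0.5276 -0.4219  0.0868] w -0.0002 F [-0.4 -0.5  1.2]
[[ 0.026 -0.128  0.991]
 [ 0.01   0.992  0.128]
 [-1.     0.007  0.027]] [ 0.95  0.7  -0.52  1.66  0.4   0.87  0.41]
```

Call:
servo_tool:
  motion:
    - [0.002,0,0,0,1]
    - [0.004,0,0,0,1]
    - [0.005,0,0,0,1]
    - [0.005,0,0,0,1]

```text
clock: 34.9
tcp_pos: [0.5276, -0.422, 0.082]
orientation: [-0.094, 1.542, 0.107]
contact_force: [-1.0, 0.7, 3.4]
grip_width: 0.0004
```

Call:
servo_tool:
  motion:
    - [0.001,0,0,0,1]
    - [0.001,0,0,0,1]

```text
clock: 35.1
tcp_pos: [0.5277, -0.422, 0.0816]
orientation: [-0.094, 1.543, 0.107]
contact_force: [-3.4, 1.0, 9.0]
grip_width: -0.0002
```

Call:
servo_tool:
  motion:
    - [0,0,0,0,1]
    - [0,0,0,0,1]
    - [0,0,0,0,1]
    - [0,0,0,0,1]
    - [0,0,0,0,1]

```text
clock: 35.6
tcp_pos: [0.5277, -0.422, 0.0819]
orientation: [-0.094, 1.543, 0.107]
contact_force: [-2.0, 1.0, 6.7]
grip_width: -0.0001
```

Call:
servo_tool:
  motion:
    - [0.0002,0,0,0,1]
    - [0.0002,0,0,0,1]
    - [0.0002,0,0,0,1]
    - [0.0002,0,0,0,1]
    - [0.0002,0,0,0,1]
    - [0.0002,0,0,0,1]

```text
clock: 36.2
tcp_pos: [0.5277, -0.422, 0.0819]
orientation: [-0.094, 1.543, 0.107]
contact_force: [-1.0, 1.2, 5.2]
grip_width: 0.0001
```

Call:
servo_tool:
  motion:
    - [0.004,0,0,0,1]
    - [0.007,0,0,0,1]
    - [0.009,0,0,0,1]
    - [0.01,0,0,0,1]
    - [0.01,0,0,0,1]

```text
clock: 36.7
tcp_pos: [0.5278, -0.4221, 0.0745]
orientation: [-0.095, 1.543, 0.106]
contact_force: [-8.0, 4.0, 22.0]
grip_width: 0.0
```

Call:
servo_tool:
  motion:
    - [-0.005,0,0,0,1]
    - [-0.02,0,0,0,1]
    - [-0.05,0,0,0,1]
    - [-0.09,0,0,0,1]
    - [-0.12,0,0,0,1]
    - [-0.12,0,0,0,1]
    - [-0.12,0,0,0,1]

```text
clock: 37.4
tcp_pos: [0.525, -0.4233, 0.195]
orientation: [-0.095, 1.543, 0.105]
contact_force: [0.1, -1.0, -0.3]
grip_width: -0.0001
```

Run:
```python
from h import *
st();snap('scene','fin',None,1.5)
```

```text
t 37.4 tcp [ 0.525  -0.4233  0.195 ] w -0.0001 F [ 0.1 -1.  -0.3]
[[ 0.025 -0.127  0.992]
 [ 0.008  0.992  0.127]
 [-1.     0.004  0.026]] [ 0.99  0.58 -0.57  1.59  0.33  1.05  0.46]
```

View pics/fin.png

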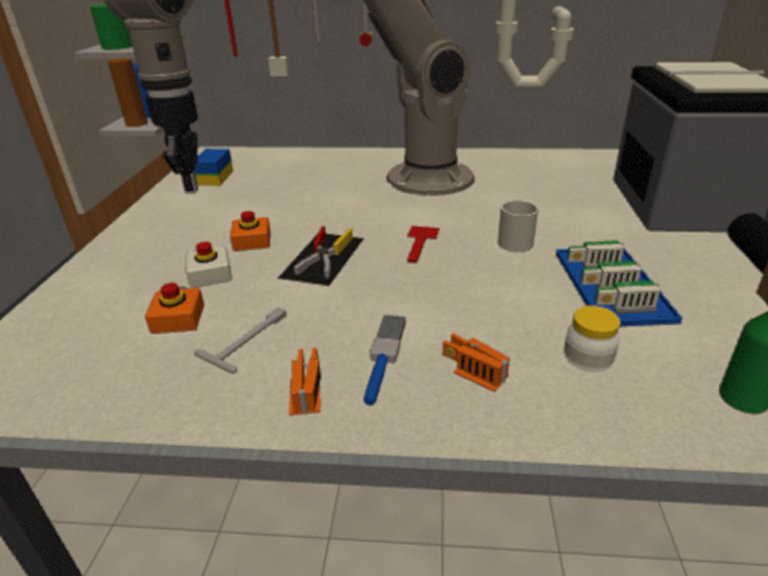

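The final view shows the three cassettes in the tray near (615,275), the pliers on the mat at (322,255) and the white timer's button back up at (205,249). Everything else is where it started. Handing in.

```bash
python3 -c "
from bench import *
print(hand_in())"
```

```text
the job is handed in; nothing more can be done
None
```

The job is handed in at about 37 s on the robot's clock; `hand_in()` gives no verdict.

- **Cassettes:** All three were open. I snapped each shut with the pliers (squeezed to about 32 mm), and the top view afterwards showed every tab pair together. The final picture shows all three upright and shut in the blue tray.
- **Pliers:** They lie flat on the mat, with the pivot a few millimetres from its middle in the picture.
- **Timer:** I held the white timer's button at the halfway stop for about 1.1 s at roughly 5–7 N. I then pressed it 7.4 mm further, to 22 N, and let it go; it is back up in the final picture. The force touched 9.0 N as it reached the stop, right at the second stage's starting force, but the tool had moved only 0.4 mm, so I backed off slightly.
- **Other things:** The cup, brush, scraper, drain key, jar and the orange look-alikes appear unmoved.

**Measurements that disagreed:**
- The pliers sagged about 5° in the grip, so I corrected their position from pictures before each squeeze.
- Top-view and scene-view cassette positions differed by about 3 mm.
- The picture fit put the first cassette placed in the tray about 7 mm from where the arm set it down.
- A first rough reading of the button from the scene view was over 2 cm off. A tighter one agreed with the top view to a few millimetres.

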